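# Run specimen pots through the UV box

### The job

Lift the cover plate off the UV box and lay it flat on the bench, take the green-handled carrier out of the box and hang it by its handle on both prongs of the orange double hook, and stand every specimen pot upright on the floor of the box. Then seat the cover fully down on its two pins again, and after that push the start plunger all the way down, hold it for about a second and let it spring back; do not disturb the bottle, the slide box or the mouse.

Things in the scene. Friction and masses are not known exactly. Their poses are not given: they have to be found in the camera images.
- box: white open-topped UV box fixed to the bench, origin under the tub's centre. Tub outside 142 (x) x 202 (y) x 74 mm high, inside 130 x 190 mm, floor 6 mm above the bench. At each y end an ear, level with the rim, carries an upright pin. A blue control block 80 x 60 mm, 56 mm high, centred at x 0, y 162 mm, bears the red plunger
- box_rim (a point): centre of the tub's mouth, 74 mm above the bench, axes as the box; the underside of the seated cover lies here
- pin_left (a point): tip of the pin at the +y end (box x 0, y +114 mm): 8 mm in diameter, tapering over its top 4 mm to 4 mm, 14 mm high above the rim
- pin_right (a point): tip of the pin at the -y end (box x 0, y -114 mm), same form
- plunger (a joint): red sprung start plunger on the control block, pushed straight down: 0 when up, 0.014 m fully down; it needs about 9 N at the end of its stroke and springs back by itself when released
- plunger_top (a point): centre of the top face of the plunger's red cap, 30 mm in diameter; moves down with it
- cover: loose aluminium cover plate 142 (x) x 254 (y) x 6 mm, about 350 g, with two 13 mm through-holes at x 0, y +114 and -114 mm, and in the middle a black bar handle 16 (x) x 70 mm (y), its top 40 mm above the underside. Origin at the centre of the underside, z up (handle side). At first seated on the pins; symmetric, fits either way round
- cover_handle (a point): middle of the bar handle, 28 mm above the cover's underside, a good height to grip
- carrier: shallow steel tray 80 (x) x 124 (y) x 20 mm, 160 g, with a fixed green bail handle. Origin at the centre of its underside, z up. At first it stands in the box. The bail is round bar 10 mm thick: a level top bar along y, 100 mm long, its axis 60 mm above the underside, with legs down to the tray's two ends
- carrier_bar (a point): middle of the bail's top bar (axis of the bar), axes as the carrier; pinch it here from above, fingers closing along the carrier's x
- stand: fixed dark steel hook stand, origin at the foot of its post (18 x 30 mm). Base 12 mm thick, x -30 to +70, y +-65 mm. Crosshead 80 mm wide in y, up to z 190 mm. Two orange round prongs 8 mm thick at y +31 and -31 mm, axis 180 mm above the bench, run level from the post along -x to x -72 mm, then slope up to tips at x -84 mm, whose tops are at z 194 mm
- hook_seat (a point): where the middle of the carrier's bar rests when hung: midway between the prongs, at stand x -56 mm, 189 mm above the bench; axes as the stand. The bar lies across both prongs, along the stand's y. The tray passes below the prongs: bring the carrier in along the stand's +x with the bar over the tips, then lower it
- pot1: specimen pot, plain cylinder 40 mm in diameter and 44 mm tall, white with a yellow lid (upper 14 mm), 60 g; origin at the centre of its underside, z up. Two to four pots are present, at first standing on the bench between the robot and the box; absent ones read None throughout
- pot2: specimen pot, plain cylinder 40 mm in diameter and 44 mm tall, white with a yellow lid (upper 14 mm), 60 g; origin at the centre of its underside, z up. Two to four pots are present, at first standing on the bench between the robot and the box; absent ones read None throughout
- pot3: specimen pot, plain cylinder 40 mm in diameter and 44 mm tall, white with a yellow lid (upper 14 mm), 60 g; origin at the centre of its underside, z up. Two to four pots are present, at first standing on the bench between the robot and the box; absent ones read None throughout
- pot4: specimen pot, plain cylinder 40 mm in diameter and 44 mm tall, white with a yellow lid (upper 14 mm), 60 g; origin at the centre of its underside, z up. Two to four pots are present, at first standing on the bench between the robot and the box; absent ones read None throughout
- dropper: bystander: white bottle with a blue nozzle, 48 mm in diameter, 138 mm tall, standing to the right beyond the box; origin under its centre
- slidebox: bystander: blue cardboard slide box 80 x 110 x 35 mm, near the robot on its right; origin under its centre
- mouse: bystander: blue and black computer mouse 100 x 58 x 31 mm, near the robot on its left; origin under its centre
Mind the look-alikes: they are no part of the job. What is shaped like the pot3 but blue is not meant.

How it is judged:
On the way, in this order (a step that is already met when the one before it is completed fails the run):
1. the cover lies flat on the bench, let go (height (world z) of cover below 0.006 m and angle between cover's own z axis and vertical below 0.05 rad and contact force between cover and the fingers below 0.1 N), for 0.2 s.
2. the carrier hangs by its bar on both prongs, let go, and every pot stands upright on the floor of the box (x of carrier_bar in the frame of hook_seat between -0.026 and 0.04 m and y of carrier_bar in the frame of hook_seat between -0.025 and 0.025 m and z of carrier_bar in the frame of hook_seat between -0.006 and 0.008 m and contact force between carrier and stand above 0.3 N and contact force between carrier and the fingers below 0.1 N and x of pot1 in the frame of box between -0.065 and 0.065 m and y of pot1 in the frame of box between -0.095 and 0.095 m and z of pot1 in the frame of box between 0 and 0.012 m and angle between each of pot1, pot2, pot3, pot4's own z axis and vertical below 0.15 rad and x of pot2 in the frame of box between -0.065 and 0.065 m and y of pot2 in the frame of box between -0.095 and 0.095 m and z of pot2 in the frame of box between 0 and 0.012 m and x of pot3 in the frame of box between -0.065 and 0.065 m and y of pot3 in the frame of box between -0.095 and 0.095 m and z of pot3 in the frame of box between 0 and 0.012 m and x of pot4 in the frame of box between -0.065 and 0.065 m and y of pot4 in the frame of box between -0.095 and 0.095 m and z of pot4 in the frame of box between 0 and 0.012 m), for 0.2 s.
3. the cover is seated on both pins, down on the rim, the pots in the box and the carrier hung (all of step 2 and z of cover in the frame of box between 0.07 and 0.0775 m and horizontal distance between cover and box_rim below 0.007 m and angle between the y axis of cover and the y axis of box, either way round below 0.05 rad and angle between cover's own z axis and vertical below 0.04 rad), for 0.2 s.
4. the plunger is pushed fully down (at least 12 of 14 mm) for 0.4 s with the cover seated (value of joint plunger above 0.012 m and z of cover in the frame of box between 0.07 and 0.0775 m and horizontal distance between cover and box_rim below 0.007 m and angle between the y axis of cover and the y axis of box, either way round below 0.05 rad and angle between cover's own z axis and vertical below 0.04 rad), for 0.4 s.
At the end, for the whole second after the job is handed in: Cover down on the rim over both pins (4 mm in height, 7 mm, 0.05 rad); carrier hanging still and released, its bar across both prongs (25 mm off the middle at most); all pots upright on the tub floor; plunger pushed at least 12 mm for 0.4 s with the cover on, then up (under 3 mm) (all of step 3 and value of joint plunger below 0.003 m and linear speed of cover below 0.02 m/s and linear speed of carrier below 0.05 m/s); the robot touches nothing.
It fails at once if the dropper is moved more than 30 mm or tipped (distance of dropper from where it was at the start of the episode above 0.03 m or angle between dropper's own z axis and vertical above 0.4 rad).
It fails at once if the slidebox is moved more than 30 mm or tipped (distance of slidebox from where it was at the start of the episode above 0.03 m or angle between slidebox's own z axis and vertical above 0.4 rad).
It fails at once if the mouse is moved more than 30 mm or tipped (distance of mouse from where it was at the start of the episode above 0.03 m or angle between mouse's own z axis and vertical above 0.4 rad).
Of pot1, pot2, pot3, pot4 only 2 to 4 are there at a start; the rules pass over those that are not, and their reading is None.
At some moment in a run one of pot1, pot2, pot3, pot4, cover may be knocked a few centimetres aside while the robot is not near it.
It also fails if it takes over 210 s, if anything falls off the work surface, if the arm or the gripper's body presses on something with over 40 N, if the wrist force passes 120 N, or if a joint passes its speed limit or range.

### The arm

A 6-joint arm with a two-finger parallel gripper is mounted at the origin on the work surface. World frame = base frame: x ahead of the robot, y to its left, z up, the work surface at z = 0. Lengths are in m, angles in rad, forces in N, time in s.
With the tool pointing down it reaches from about 0.375 to 0.9 m from the base axis. Payload 3.1 kg.
Tool frame: the origin (TCP) lies between the finger pads; the fingertips stand 19 mm ahead of it and the grasp point (between the pads) is the TCP; z points along the fingers, y is the line along which they close (so a half turn about z gives the same grasp; the last joint's range is limited). The gripper opens to 87 mm and grips with 3 to 60 N. Pads are 19 mm wide; open, the fingers measure 117 mm over their backs; the gripper's body (75 mm by 190 mm) begins 51 mm behind the grasp point.
Start: joints at [-1.474, 0.527, 1.433, -0, 1.181, -0.178], TCP at [0.17, -0.601, 0.242] pointing down, gripper open.
Joint ranges: [-3.08, 3.08], [-0.75, 2.2], [0.22, 2.44], [-1.43, 4.57], [0, 2.65], [-2.85, 2.85]. Speed limits (rad/s): [2.79, 2.79, 3.14, 3.14, 3.14, 3.14].

### API

Orientations are given as a unit quaternion [x, y, z, w].
In Python, from rig import telemetry, viewer, hand_in gives the robot as it stands. The module is installed in compiled form; this text tells all that it offers.
- The arm moves only by the shell command python3 -m creep 'ROWS' [FORCE]. ROWS is JSON, a list of rows, each an object with "translation": the shift along the tool's x, y, z in mm, a list of three; "roll": the turn about the tool's z in degrees; "gripper": the finger opening in mm, from 0 to 87. In form: [{"translation": [tx, ty, tz], "roll": roll, "gripper": gripper}, ...]. A call has 1 to 5 rows; each row is the pose to reach, as a shift and turn from the pose commanded when the call began, along the tool's axes at that moment; what a row does not reach only later rows make up. A row lasts 1/12 s, in which the tool goes at most 41.7 mm and 7.16 degrees, less where a joint would pass 70% of its speed; a pose out of reach is approached as far as the arm can. A call with a gripper value outside its range is refused whole. The fingers move at their own pace and stop on an object; FORCE is the grip in N (left out, the last holds). Time passes only in rows, so rows that repeat a pose let the fingers close. It gives the time, the measured TCP pose, the force, the opening and the grip force at its end, in the units of the state.
- telemetry.get_obs(): the state, without advancing time (a new reading comes with each control period).
- viewer.camera(name): name is "scene" or "top" or "wrist"; returns the picture (384x512x3 uint8, blue, green, red); there is no depth.
- viewer.camera_info(name): a dict with "intrinsics" (3x3 intrinsics, pixels), "rvec" (rotation vector, rad) and "tvec" (3), from world to camera coordinates, as OpenCV has them; the wrist camera has in their place "hand_eye" (4x4, takes a point from camera to tool coordinates, whose origin is the TCP and whose axes are the flange's). Camera axes: x right, y down, z forward; pixel columns grow to the right and rows downward; lengths in m; the calibration is good to about 2 mm. A picture is of the moment at which its call begins: read the wrist's pose just before it. camera_info takes no time and is no camera call.
- hand_in(): hands the job in; it is judged then, once.
Trained networks look in the newest picture that a camera, given by its name, has taken for a name from the list of things; names that differ only in an ending like _2 or _b are one class to them, and where a whole thing is asked for, a point or a joint stands for the part that bears it (a point fixed in the world has none). Each returns a list of dicts, best first, with "p" (0 to 1); they miss things now and then, are a little off and sometimes report something else, mostly with a low value. They report only what shows in the picture. A call takes as long as a camera call. They do not tell look-alikes from the thing itself.
- viewer.recognise(camera, thing): "bbox" ([left, top, width, height] in pixels, round what is visible of it).
The state is a dict: "time": time; "q": joint angles; "joint_velocities": joint speeds; "joint_torque": joint torques, N m; "position": TCP position; "tool_rot": TCP orientation; "ft_force": force on the tool from outside, world axes, zero at the start; "moment": the same for the moment, N m; "grip_width": finger opening in m; "grip_force": force on a finger pad.
Only numpy, scipy, OpenCV 4.12 (cv2) and the standard library are available. Lean on these libraries where they do the work, as an engineer would, in place of code of your own. Each camera call takes 0.05 s, during which the arm holds its last target. There are 200 camera calls.

## Working session

There is one attempt and no reset: what is moved stays moved. The work goes in short steps, Python scripts to look and compute and a shell command to move; the robot and the scene stay as the last step left them, time stands still between calls to the robot, and variables do not carry over. Pictures are saved under pics/ and viewed, at most 14 in all, crops included, and the job is handed in when it is done.

```bash
mkdir -p pics
cat > h.py <<'E'
import numpy as np, cv2
from scipy.spatial.transform import Rotation as R
from rig import telemetry, viewer, hand_in
def obs(): return telemetry.get_obs()
def snap(n,f=None):
    o=obs(); im=viewer.camera(n)
    if f: cv2.imwrite('pics/'+f,im)
    return o,im
def cam(n,o=None):
    """K, Rcw, tcw (camera->world)"""
    i=viewer.camera_info(n); K=np.array(i['intrinsics'])
    if n=='wrist':
        H=np.array(i['hand_eye']); Rt=R.from_quat(o['tool_rot']).as_matrix()
        return K,Rt@H[:3,:3],Rt@H[:3,3]+np.array(o['position'])
    Rw=cv2.Rodrigues(np.array(i['rvec'],float))[0]
    return K,Rw.T,-Rw.T@np.array(i['tvec'],float).ravel()
def ray(c,p):
    K,Rm,t=c; d=Rm@np.linalg.inv(K)@np.array([p[0],p[1],1.]); return t,d/np.linalg.norm(d)
def atz(c,p,z):
    t,d=ray(c,p); return t+d*(z-t[2])/d[2]
def tri(cs,ps):
    A=np.zeros((3,3));b=np.zeros(3)
    for c,p in zip(cs,ps):
        t,d=ray(c,p);P=np.eye(3)-np.outer(d,d);A+=P;b+=P@t
    return np.linalg.solve(A,b)
def proj(c,X):
    K,Rm,t=c; v=K@(Rm.T@(np.array(X)-t)); return v[:2]/v[2]
def rel(o,X,yaw=None):
    """shift in tool axes mm to world point X; roll to bring tool y to world yaw"""
    Rt=R.from_quat(o['tool_rot']).as_matrix()
    s=Rt.T@(np.array(X)-np.array(o['position']))*1000
    r=None
    if yaw is not None:
        ty=Rt.T@np.array([np.cos(yaw),np.sin(yaw),0]); r=np.degrees(np.arctan2(-ty[0],ty[1])); r=(r+90)%180-90
    return s.round(1),r
E
cat > a.py <<'E'
from h import *
np.set_printoptions(precision=4,suppress=True)
o=obs();print(o)
for n in ['scene','top','wrist']:
    o,im=snap(n,n+'0.png'); c=cam(n,o); print(n,c[2],c[1][:,2],c[0][0,0])
    for t in ['cover','cover_handle','carrier','stand','pot1','box','plunger','dropper','slidebox','mouse']:
        print(n,t,[(np.round(d['bbox']).tolist(),round(d['p'],2)) for d in viewer.recognise(n,t)][:8]) if n!='wrist' else 0
E
python3 a.py
```

```text
{'time': 0.0, 'q': array([-1.4735,  0.5284,  1.4339,  0.    ,  1.1814, -0.1785]), 'joint_velocities': array([-0.0002, -0.0013,  0.0002,  0.0011, -0.0008, -0.0015]), 'joint_torque': array([ -0.0002, -44.0042, -17.6591,   0.0632,   0.0582,  -0.0002]), 'position': array([ 0.1701, -0.6007,  0.2406]), 'tool_rot': array([ 0.9905,  0.1375,  0.    , -0.001 ]), 'ft_force': array([-0.1709, -0.1636, -0.1961]), 'moment': array([-0.0608,  0.0203, -0.0187]), 'grip_force': 0.0, 'grip_width': 0.08680206980486332}
scene [0.8282 0.6606 0.8158] [-0.3589 -0.6136 -0.7033] 357.3675705592007
scene cover [([164.0, 173.0, 91.0, 77.0], 0.82)]
scene cover_handle [([164.0, 176.0, 92.0, 77.0], 0.66)]
scene carrier []
scene stand [([273.0, 253.0, 93.0, 118.0], 0.92), ([163.0, 173.0, 93.0, 79.0], 0.29)]
scene pot1 [([303.0, 246.0, 18.0, 21.0], 0.8), ([290.0, 221.0, 12.0, 21.0], 0.68), ([310.0, 209.0, 18.0, 20.0], 0.68), ([261.0, 206.0, 12.0, 19.0], 0.5)]
scene box [([168.0, 205.0, 96.0, 74.0], 0.75)]
scene plunger [([234.0, 240.0, 14.0, 11.0], 0.58), ([141.0, 158.0, 20.0, 39.0], 0.22)]
scene dropper [([142.0, 158.
[... 199 characters left out ...]
 [0.3038 0.0736 1.531 ] [ 0.1202 -0.0048 -0.9927] 478.9467175277943
top cover [([236.0, 120.0, 86.0, 54.0], 0.69), ([215.0, 141.0, 104.0, 36.0], 0.65)]
top cover_handle [([235.0, 122.0, 88.0, 53.0], 0.64)]
top carrier [([234.0, 122.0, 90.0, 51.0], 0.44)]
top stand [([126.0, 148.0, 48.0, 43.0], 0.73)]
top pot1 [([220.0, 198.0, 13.0, 14.0], 0.64), ([189.0, 197.0, 16.0, 15.0], 0.6)]
top box [([216.0, 138.0, 100.0, 36.0], 0.91)]
top plunger []
top dropper [([339.0, 112.0, 25.0, 18.0], 0.59)]
top slidebox [([220.0, 147.0, 15.0, 11.0], 0.18)]
top mouse [([171.0, 248.0, 22.0, 25.0], 0.76), ([126.0, 149.0, 48.0, 42.0], 0.59)]
wrist [ 0.2517 -0.5792  0.3853] [-0.2942 -0.0832 -0.9521] 274.928594581221
```

View pics/scene0.png

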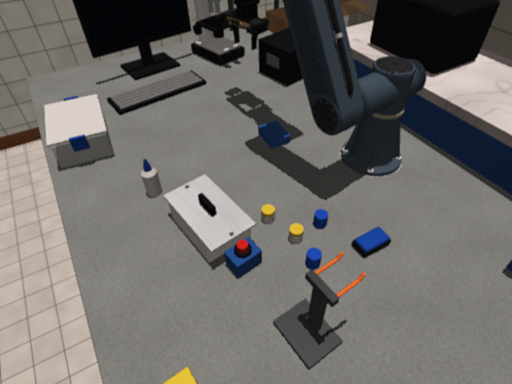

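View pics/top0.png

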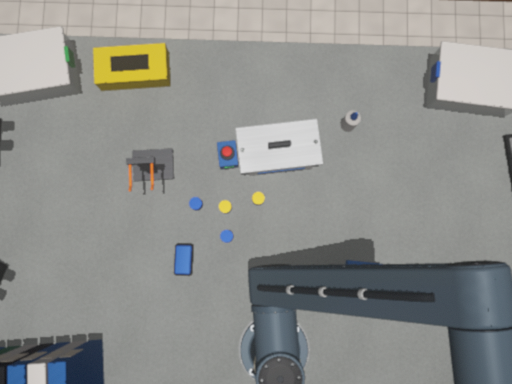

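Scene shows cover on the box (centre ~(208,208)), plunger (242,247), yellow pots at (268,213) and (296,232), blue look-alikes at (321,218) and (314,257), and the stand at (310,320). Top shows cover (279,146), plunger (227,152), pots (225,206) and (258,198), and prongs at (130,178) and (152,177).

```bash
cat > b.py <<'E'
from h import *
np.set_printoptions(precision=4,suppress=True)
I={n:cv2.imread(f'pics/{n}0.png') for n in ['scene','top']}
C={n:cam(n) for n in I}
def blobs(im,lo,hi,amin=8):
    m=cv2.inRange(cv2.cvtColor(im,cv2.COLOR_BGR2HSV),lo,hi); n,l,s,c=cv2.connectedComponentsWithStats(m)
    return [(c[i].round(1).tolist(),s[i].tolist()) for i in range(1,n) if s[i,4]>=amin],m
for nm,lo,hi in [('yellow',(20,120,120),(35,255,255)),('red',(0,150,80),(6,255,255)),('orange',(7,150,120),(18,255,255)),('blue',(105,150,60),(125,255,255))]:
    for n in I: print(nm,n,blobs(I[n],lo,hi)[0])
P=lambda a,b:tri([C['scene'],C['top']],[a,b])
print('pots',P((268,211),(258,198)),P((296,230),(225,206)),'plung',P((242,246),(227,152)))
print('dropper base',atz(C['top'],(352,118),.13),'mouse',atz(C['top'],(184,260),.02),'slide',atz(C['scene'],(273,133),.02))
g=cv2.cvtColor(I['top'],cv2.COLOR_BGR2GRAY)
m=np.zeros_like(g); m[100:190,230:330]=(g[100:190,230:330]>165)*255
k=max(cv2.findContours(m,0,2)[0],key=cv2.contourArea); q=cv2.boxPoints(cv2.minAreaRect(k)); print(q)
W=[atz(C['top'],p,.08) for p in q]; print(np.array(W),np.mean(W,0))
x=np.vstack([cv2.resize(I['top'][100:220,100:360],None,fx=3,fy=3,interpolation=2)]); cv2.imwrite('pics/c0.png',x)
E
python3 b.py
```

```text
yellow scene [([267.7, 209.2], [261, 204, 14, 11, 121]), ([296.1, 228.6], [289, 223, 15, 12, 139]), ([182.1, 377.5], [163, 367, 35, 17, 320])]
yellow top [([130.2, 63.7], [93, 43, 75, 42, 2188]), ([257.8, 197.8], [252, 192, 12, 12, 114]), ([224.7, 206.3], [219, 201, 12, 12, 115])]
red scene [([241.6, 245.3], [236, 240, 12, 12, 100])]
red top [([226.5, 151.0], [222, 147, 10, 9, 65])]
orange scene [([329.5, 263.1], [315, 252, 29, 22, 117]), ([350.9, 284.7], [336, 272, 30, 25, 135])]
orange top [([151.5, 172.9], [150, 163, 4, 26, 64]), ([129.6, 176.3], [129, 165, 2, 26, 40])]
blue scene [([69.0, 97.8], [64, 97, 11, 3, 11]), ([262.9, 125.5], [259, 124, 9, 4, 27]), ([76.7, 137.8], [70, 135, 15, 6, 39]), ([285.5, 135.9], [282, 134, 8, 5, 27]), ([146.2, 165.7], [144, 160, 7, 11, 50]), ([320.8, 217.8], [315, 209, 13, 19, 184]), ([372.0, 239.1], [355, 227, 35, 25, 482]), ([242.3, 254.2], [225, 238, 36, 30, 360]), ([313.4, 257.3], [307, 248, 15, 21, 230])]
blue top [([437.2, 69.1], [436, 62, 3, 15, 29]), ([195.5, 203.1], [190, 198, 12, 11, 96]), ([226.4, 235.7], [222, 231, 10, 10, 82]), ([180.9, 259.1], [175, 245, 17, 29, 237]), ([57.5, 372.3], [48, 361, 21, 23, 406]), ([15.9, 373.9], [6, 363, 20, 21, 368])]
pots [0.4636 0.0608 0.0337] [0.4352 0.1636 0.0364] plung [0.6005 0.1602 0.074 ]
dropper base [ 0.7034 -0.2151  0.13  ] mouse [0.2648 0.2861 0.02  ] slide [ 0.2356 -0.2765  0.02  ]
[[234.5328 126.7362]
 [317.9014 117.5999]
 [322.9509 163.6766]
 [239.5822 172.8129]]
[[ 0.6794  0.1393  0.08  ]
 [ 0.7158 -0.1191  0.08  ]
 [ 0.5708 -0.1362  0.08  ]
 [ 0.5352  0.1193  0.08  ]] [0.6253 0.0008 0.08  ]
```

View pics/c0.png

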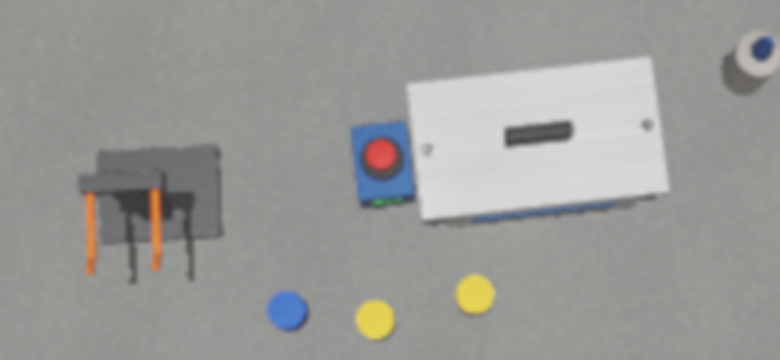

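Stand's prongs point toward the robot; the cover is at about (0.625, 0.001) with yaw about 8°, which agrees with the plunger. Next I move the wrist camera over the box.

```bash
r='import sys'
python3 -m creep '[{"translation":[142,-108,-25],"roll":0,"gripper":87},{"translation":[142,-108,-25],"roll":0,"gripper":87},{"translation":[142,-108,-25],"roll":0,"gripper":87},{"translation":[142,-108,-25],"roll":0,"gripper":87},{"translation":[142,-108,-25],"roll":0,"gripper":87}]'
python3 -m creep '[{"translation":[142,-108,-25],"roll":0,"gripper":87},{"translation":[142,-108,-25],"roll":0,"gripper":87},{"translation":[142,-108,-25],"roll":0,"gripper":87},{"translation":[142,-108,-25],"roll":0,"gripper":87},{"translation":[142,-108,-25],"roll":0,"gripper":87}]'
python3 -m creep '[{"translation":[142,-108,-25],"roll":0,"gripper":87},{"translation":[142,-108,-25],"roll":0,"gripper":87},{"translation":[142,-108,-25],"roll":0,"gripper":87},{"translation":[142,-108,-25],"roll":0,"gripper":87},{"translation":[142,-108,-25],"roll":0,"gripper":87}]'
python3 -m creep '[{"translation":[142,-108,-25],"roll":0,"gripper":87},{"translation":[142,-108,-25],"roll":0,"gripper":87},{"translation":[142,-108,-25],"roll":0,"gripper":87},{"translation":[142,-108,-25],"roll":0,"gripper":87},{"translation":[142,-108,-25],"roll":0,"gripper":87}]'
python3 -m creep '[{"translation":[0,0,0],"roll":-27.5,"gripper":87},{"translation":[0,0,0],"roll":-27.5,"gripper":87},{"translation":[0,0,0],"roll":-27.5,"gripper":87},{"translation":[0,0,0],"roll":-27.5,"gripper":87},{"translation":[0,0,0],"roll":-27.5,"gripper":87}]'
python3 -m creep '[{"translation":[0,0,0],"roll":-27.5,"gripper":87},{"translation":[0,0,0],"roll":-27.5,"gripper":87},{"translation":[0,0,0],"roll":-27.5,"gripper":87},{"translation":[0,0,0],"roll":-27.5,"gripper":87},{"translation":[0,0,0],"roll":-27.5,"gripper":87}]'
python3 -m creep '[{"translation":[0,0,0],"roll":-27.5,"gripper":87},{"translation":[0,0,0],"roll":-27.5,"gripper":87},{"translation":[0,0,0],"roll":-27.5,"gripper":87},{"translation":[0,0,0],"roll":-27.5,"gripper":87},{"translation":[0,0,0],"roll":-27.5,"gripper":87}]'
cat > c.py <<'E'
from h import *
import sys
np.set_printoptions(precision=4,suppress=True)
f=sys.argv[1]
o,im=snap('wrist',f); print(o['time'],o['position'],o['tool_rot'],o['grip_width'],o['q'])
np.savez('pics/'+f+'.npz',p=o['position'],r=o['tool_rot'])
for t in sys.argv[2:]: print(t,[(np.round(d['bbox']).tolist(),round(d['p'],2)) for d in viewer.recognise('wrist',t)][:6])
E
python3 c.py w1.png cover cover_handle stand pot1 plunger
```

```text
time: 1.57
position: [0.2798, -0.4538, 0.2672]
tool_rot: [0.99, 0.139, 0.001, -0.002]
ft_force: [0.6, -0.3, -0.9]
grip_width: 0.0867
grip_force: 0.0
time: 1.98
position: [0.3868, -0.3122, 0.2925]
tool_rot: [0.99, 0.139, 0.001, -0.0]
ft_force: [-0.4, -0.7, -1.1]
grip_width: 0.0871
grip_force: 0.0
time: 2.4
position: [0.4948, -0.1699, 0.3177]
tool_rot: [0.99, 0.139, 0.002, -0.0]
ft_force: [-0.1, -0.4, 0.2]
grip_width: 0.0871
grip_force: 0.0
time: 2.82
position: [0.6024, -0.0269, 0.3426]
tool_rot: [0.99, 0.14, 0.002, -0.0]
ft_force: [1.0, -0.7, 0.7]
grip_width: 0.0869
grip_force: 0.0
time: 3.23
position: [0.5989, -0.0316, 0.3413]
tool_rot: [0.929, 0.37, -0.0, 0.0]
ft_force: [-0.0, -0.6, -0.5]
grip_width: 0.0868
grip_force: 0.0
time: 3.65
position: [0.5989, -0.0316, 0.3415]
tool_rot: [0.816, 0.579, -0.0, 0.0]
ft_force: [0.6, -0.2, -0.4]
grip_width: 0.0868
grip_force: 0.0
time: 4.07
position: [0.599, -0.0314, 0.3415]
tool_rot: [0.655, 0.755, -0.0, -0.0]
ft_force: [0.6, 0.4, 0.2]
grip_width: 0.087
grip_force: 0.0
4.0667 [ 0.599  -0.0314  0.3415] [ 0.6552  0.7554 -0.0002 -0.    ] 0.08698808405102212 [-0.2384  0.3976  1.3698 -0.0003  1.3744 -0.3802]
cover [([227.0, 48.0, 108.0, 176.0], 0.59)]
cover_handle [([224.0, 46.0, 104.0, 178.0], 0.81)]
stand []
pot1 [([164.0, 68.0, 30.0, 32.0], 0.86), ([140.0, 1.0, 41.0, 23.0], 0.77), ([77.0, 2.0, 43.0, 20.0], 0.75)]
plunger [([268.0, 0.0, 20.0, 30.0], 0.9)]
```

View pics/w1.png

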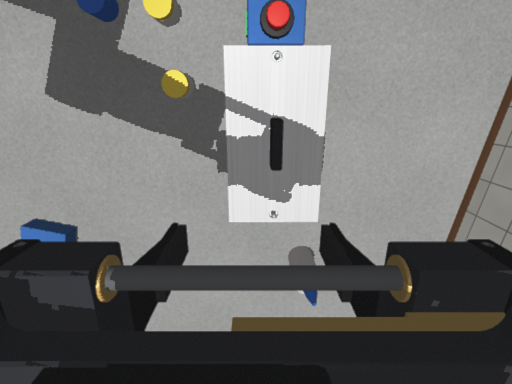

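Pins show at (277,56) and (273,215), handle at (276,144), plunger at (277,16), pots at (157,8) and (175,83). I take a second view, shifted along +y.

```bash
python3 -m creep '[{"translation":[160,-40,0],"roll":0,"gripper":87},{"translation":[160,-40,0],"roll":0,"gripper":87},{"translation":[160,-40,0],"roll":0,"gripper":87},{"translation":[160,-40,0],"roll":0,"gripper":87},{"translation":[160,-40,0],"roll":0,"gripper":87}]'
python3 -m creep '[{"translation":[0,0,0],"roll":0,"gripper":87},{"translation":[0,0,0],"roll":0,"gripper":87}]'
python3 c.py w2.png cover cover_handle stand pot1 plunger
```

```text
time: 4.78
position: [0.5327, 0.1275, 0.3417]
tool_rot: [0.652, 0.758, 0.001, -0.002]
ft_force: [0.2, -1.7, 0.2]
grip_width: 0.087
grip_force: 0.0
time: 4.95
position: [0.5368, 0.1214, 0.3418]
tool_rot: [0.654, 0.756, 0.0, 0.001]
ft_force: [0.0, -0.5, -0.0]
grip_width: 0.0872
grip_force: 0.0
4.95 [0.5368 0.1214 0.3418] [0.6541 0.7564 0.0001 0.0007] 0.08721610773866964 [ 0.0198  0.3208  1.4899 -0.0008  1.3298 -0.1249]
cover [([255.0, 166.0, 94.0, 136.0], 0.71), ([266.0, 0.0, 67.0, 15.0], 0.3)]
cover_handle [([253.0, 163.0, 95.0, 142.0], 0.88), ([309.0, 311.0, 13.0, 3.0], 0.52)]
stand [([269.0, 1.0, 68.0, 16.0], 0.85), ([253.0, 120.0, 71.0, 183.0], 0.51), ([255.0, 165.0, 92.0, 141.0], 0.46)]
pot1 [([192.0, 42.0, 31.0, 34.0], 0.92), ([121.0, 106.0, 35.0, 24.0], 0.92), ([198.0, 168.0, 23.0, 32.0], 0.91), ([181.0, 107.0, 30.0, 27.0], 0.64)]
plunger [([293.0, 129.0, 20.0, 22.0], 0.82)]
```

View pics/w2.png

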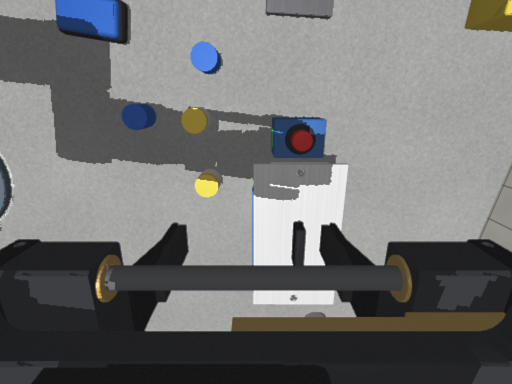

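Here the pins are at (301,173) and (293,297), the plunger at (302,141), and the pot lids at (207,184) and (194,120); the stand's base is at the top edge.

```bash
cat > d.py <<'E'
from h import *
np.set_printoptions(precision=4,suppress=True)
def wc(f):
    d=np.load('pics/'+f+'.npz'); return cam('wrist',{'position':d['p'],'tool_rot':d['r']})
c1,c2=wc('w1.png'),wc('w2.png')
T=lambda a,b:tri([c1,c2],[a,b])
pl=T((277,55.5),(301,173)); pr=T((273,215),(293,297.5)); print('pins',pl,pr,np.linalg.norm(pl-pr),(pl+pr)/2,np.degrees(np.arctan2(*(pl-pr)[1::-1])))
print('pin z.088',atz(c1,(277,55.5),.088),atz(c1,(273,215),.088))
print('plung',T((278,14),(302,140))); print('pot1',T((175.5,83),(206.5,184.5))); print('pot2',T((157,6),(194,120)))
print('pots z.044',[atz(c,p,.044) for c,p in [(c1,(175.5,83)),(c2,(206.5,184.5)),(c2,(194,120))]])
C=[cam('scene'),cam('top')]
a=tri(C,[(341,254.5),(151.8,188.5)]); b=tri(C,[(363.5,274.5),(130,190)]); print('tips',a,b)
a2=tri(C,[(316,272.5),(151.5,164)]); b2=tri(C,[(337,297),(129.8,165.5)]); print('roots',a2,b2)
E
python3 d.py
```

```text
pins [0.61   0.1143 0.0847] [ 0.643  -0.115   0.0758] 0.2318742810884338 [ 0.6265 -0.0003  0.0802] 98.19366540983896
pin z.088 [0.6094 0.1137 0.088 ] [ 0.6411 -0.1101  0.088 ]
plung [0.603  0.1625 0.0806]
pot1 [0.4663 0.0621 0.0404]
pot2 [0.4328 0.1628 0.0282]
pots z.044 [array([0.4677, 0.0622, 0.044 ]), array([0.4663, 0.0631, 0.044 ]), array([0.4373, 0.1648, 0.044 ])]
tips [0.4664 0.3628 0.1857] [0.4599 0.4241 0.187 ]
roots [0.5367 0.3687 0.1819] [0.5318 0.4316 0.176 ]
```

```bash
cat > e.py <<'E'
from h import *
import sys
a=[float(x) for x in sys.argv[1:]]
o=obs(); print(o['position'].round(4),'yaw_y',np.degrees(np.arctan2(*R.from_quat(o['tool_rot']).as_matrix()[:2,1][::-1])).round(2),rel(o,a[:3],np.radians(a[3]) if len(a)>3 else None))
E
python3 e.py 0.6255 0.001 0.16 8.1
```

```text
[0.537  0.1204 0.3414] yaw_y 8.18 (array([-130.8,   70.7,  181.4]), np.float64(0.08197777448135923))
```

```bash
python3 -m creep '[{"translation":[-131,71,60],"roll":0,"gripper":87},{"translation":[-131,71,60],"roll":0,"gripper":87},{"translation":[-131,71,60],"roll":0,"gripper":87},{"translation":[-131,71,60],"roll":0,"gripper":87},{"translation":[-131,71,60],"roll":0,"gripper":87}]' >/dev/null
python3 -m creep '[{"translation":[0,0,121],"roll":0,"gripper":60},{"translation":[0,0,121],"roll":0,"gripper":60},{"translation":[0,0,121],"roll":0,"gripper":60},{"translation":[0,0,121],"roll":0,"gripper":60},{"translation":[0,0,121],"roll":0,"gripper":60}]'
python3 e.py 0.6255 0.001 0.104 8.1
python3 c.py w3.png cover_handle
```

```text
time: 6.08
position: [0.6242, 0.0021, 0.1588]
tool_rot: [0.654, 0.756, -0.001, -0.002]
ft_force: [0.5, 0.2, 0.3]
grip_width: 0.0636
grip_force: 0.0
[0.6242 0.0021 0.1588] yaw_y 8.25 (array([-1.3,  1.5, 54.8]), np.float64(0.15378403716157152))
6.0833 [0.6242 0.0021 0.1588] [ 0.6544  0.7562 -0.0014 -0.0024] 0.06357115752971065 [-0.1755  0.627   1.5052  0.0001  1.0149 -0.3196]
cover_handle [([159.0, 40.0, 196.0, 286.0], 0.87), ([203.0, 0.0, 108.0, 318.0], 0.38)]
```

View pics/w3.png

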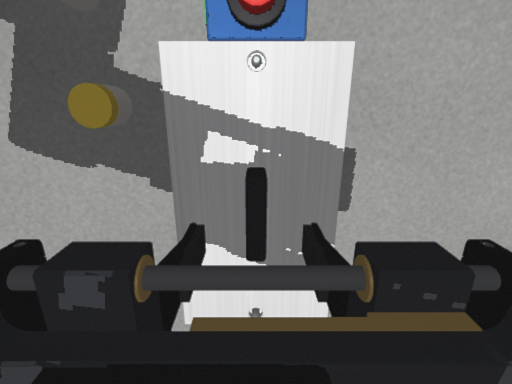

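The handle (256,214) is centred between the fingers and the plate is symmetric about them. Descend, grip and lift.

```bash
python3 -m creep '[{"translation":[0,0,30],"roll":0,"gripper":60},{"translation":[0,0,54],"roll":0,"gripper":60},{"translation":[0,0,54],"roll":0,"gripper":60},{"translation":[0,0,54],"roll":0,"gripper":10},{"translation":[0,0,54],"roll":0,"gripper":10}]' 45
python3 -m creep '[{"translation":[0,0,0],"roll":0,"gripper":5},{"translation":[0,0,0],"roll":0,"gripper":5},{"translation":[0,0,0],"roll":0,"gripper":5},{"translation":[0,0,0],"roll":0,"gripper":5},{"translation":[0,0,0],"roll":0,"gripper":5}]' 45
python3 -m creep '[{"translation":[0,0,-10],"roll":0,"gripper":5},{"translation":[0,0,-30],"roll":0,"gripper":5},{"translation":[0,0,-50],"roll":0,"gripper":5},{"translation":[0,0,-70],"roll":0,"gripper":5},{"translation":[0,0,-70],"roll":0,"gripper":5}]' 45
python3 e.py 0.44 -0.23 0.17 8.1
```

```text
time: 6.6
position: [0.6277, 0.0019, 0.1095]
tool_rot: [0.654, 0.756, 0.001, 0.002]
ft_force: [0.2, 0.2, 0.2]
grip_width: 0.0529
grip_force: 0.0
time: 7.02
position: [0.6258, 0.0022, 0.107]
tool_rot: [0.654, 0.756, 0.0, 0.0]
ft_force: [-0.3, -0.1, 0.8]
grip_width: 0.0212
grip_force: 0.0
time: 7.43
position: [0.6279, 0.0019, 0.1806]
tool_rot: [0.654, 0.756, 0.002, 0.003]
ft_force: [1.3, 0.1, -3.0]
grip_width: 0.0154
grip_force: 45.0
[0.6279 0.0019 0.1806] yaw_y 8.31 (array([-202.3, -219.6,    9.4]), np.float64(0.2106021230207915))
```

```bash
python3 -m creep '[{"translation":[-101,-110,0],"roll":0,"gripper":5},{"translation":[-101,-110,0],"roll":0,"gripper":5},{"translation":[-101,-110,0],"roll":0,"gripper":5},{"translation":[-101,-110,0],"roll":0,"gripper":5},{"translation":[-101,-110,0],"roll":0,"gripper":5}]'
python3 -m creep '[{"translation":[-101,-110,0],"roll":0,"gripper":5},{"translation":[-101,-110,0],"roll":0,"gripper":5},{"translation":[-101,-110,0],"roll":0,"gripper":5},{"translation":[-101,-110,0],"roll":0,"gripper":5},{"translation":[-101,-110,0],"roll":0,"gripper":5}]'
python3 -m creep '[{"translation":[0,0,30],"roll":0,"gripper":5},{"translation":[0,0,60],"roll":0,"gripper":5},{"translation":[0,0,90],"roll":0,"gripper":5},{"translation":[0,0,100],"roll":0,"gripper":5},{"translation":[0,0,100],"roll":0,"gripper":5}]'
python3 e.py 0.44 -0.23 0.028 8.1
python3 c.py w4.png cover_handle
python3 - <<'E'
from h import *
o,im=snap('scene','s1.png'); cv2.imwrite('pics/s1c.png',cv2.resize(im[80:300,130:430],None,fx=2.5,fy=2.5))
E
```

```text
time: 7.85
position: [0.5269, -0.1163, 0.1752]
tool_rot: [0.656, 0.755, -0.002, -0.003]
ft_force: [-0.4, 0.3, -2.7]
grip_width: 0.0159
grip_force: 45.0
time: 8.27
position: [0.4346, -0.2324, 0.1758]
tool_rot: [0.656, 0.755, -0.001, -0.001]
ft_force: [0.4, -0.2, -3.3]
grip_width: 0.0161
grip_force: 45.0
time: 8.68
position: [0.4359, -0.2276, 0.0739]
tool_rot: [0.654, 0.757, 0.0, -0.003]
ft_force: [0.0, 0.7, -3.3]
grip_width: 0.0153
grip_force: 45.0
[ 0.4359 -0.2276  0.0739] yaw_y 8.32 (array([-3.2,  4. , 45.9]), np.float64(0.21869415524696478))
8.6833 [ 0.4359 -0.2276  0.0739] [ 0.6539  0.7565  0.0001 -0.0035] 0.015329016735492473 [-0.7091  0.6375  1.8937  0.0004  0.6174 -0.8547]
cover_handle [([129.0, 23.0, 249.0, 295.0], 0.68)]
```

View pics/s1c.png

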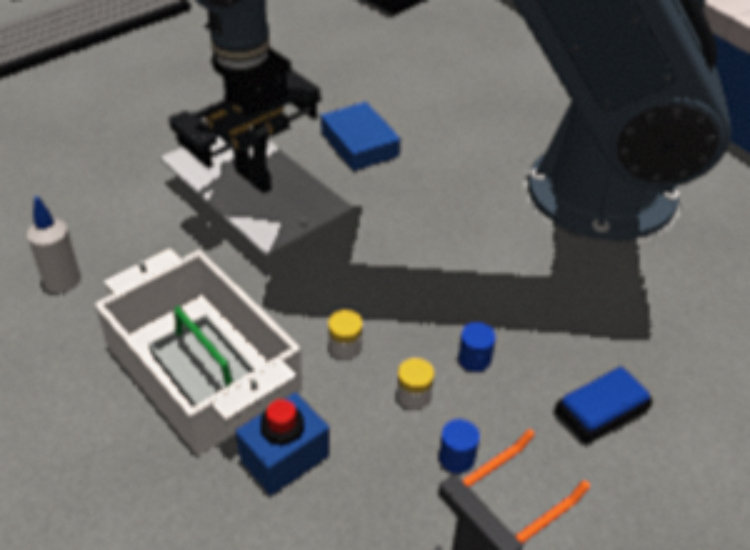

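Cover is held level clear of everything; the open box shows the green-handled carrier near its far side. Lowering.

```bash
python3 -m creep '[{"translation":[0,0,15],"roll":0,"gripper":5},{"translation":[0,0,30],"roll":0,"gripper":5},{"translation":[0,0,36],"roll":0,"gripper":5},{"translation":[0,0,38],"roll":0,"gripper":5},{"translation":[0,0,38],"roll":0,"gripper":5}]'
python3 -m creep '[{"translation":[0,0,2],"roll":0,"gripper":5},{"translation":[0,0,4],"roll":0,"gripper":5},{"translation":[0,0,4],"roll":0,"gripper":5}]'
```

```text
time: 9.25
position: [0.4376, -0.2297, 0.0393]
tool_rot: [0.654, 0.756, 0.0, 0.001]
ft_force: [0.1, -0.4, -3.2]
grip_width: 0.0156
grip_force: 45.0
time: 9.5
position: [0.4378, -0.2299, 0.0388]
tool_rot: [0.654, 0.757, -0.0, 0.002]
ft_force: [-3.7, 2.9, 27.2]
grip_width: 0.0156
grip_force: 45.0
```

```bash
python3 -m creep '[{"translation":[0,0,-5],"roll":0,"gripper":5},{"translation":[0,0,-5],"roll":0,"gripper":5}]'
python3 -m creep '[{"translation":[0,0,0],"roll":0,"gripper":60},{"translation":[0,0,0],"roll":0,"gripper":60},{"translation":[0,0,0],"roll":0,"gripper":60},{"translation":[0,0,0],"roll":0,"gripper":60},{"translation":[0,0,0],"roll":0,"gripper":60}]'
python3 -m creep '[{"translation":[0,0,-40],"roll":0,"gripper":60},{"translation":[0,0,-80],"roll":0,"gripper":60},{"translation":[0,0,-120],"roll":0,"gripper":60},{"translation":[0,0,-160],"roll":0,"gripper":60},{"translation":[0,0,-160],"roll":0,"gripper":60}]'
python3 c.py w5.png cover_handle
```

```text
time: 9.67
position: [0.4382, -0.2303, 0.0416]
tool_rot: [0.654, 0.756, 0.0, 0.002]
ft_force: [0.4, -0.2, -3.9]
grip_width: 0.0156
grip_force: 45.0
time: 10.08
position: [0.437, -0.2295, 0.0393]
tool_rot: [0.654, 0.756, 0.0, -0.0]
ft_force: [-0.1, -0.2, -0.6]
grip_width: 0.0411
grip_force: 0.0
time: 10.5
position: [0.4407, -0.2322, 0.2061]
tool_rot: [0.654, 0.757, 0.0, 0.007]
ft_force: [0.4, -0.8, 0.0]
grip_width: 0.0598
grip_force: 0.0
10.5 [ 0.4407 -0.2322  0.2061] [0.6539 0.7565 0.0001 0.0072] 0.059762683605814035 [-0.7098  0.4043  1.7938  0.0001  0.9291 -0.8551]
cover_handle [([187.0, 57.0, 125.0, 201.0], 0.97)]
```

View pics/w5.png

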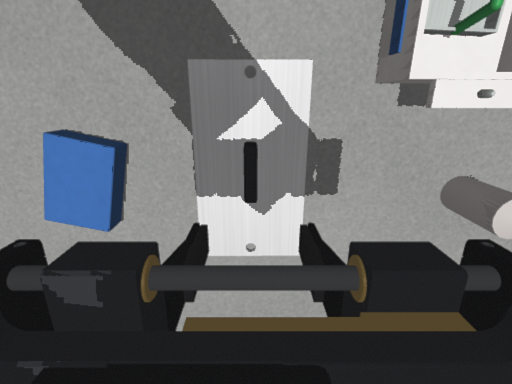

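Cover lies flat and released (handle (250,170), holes (250,72), (250,247)). Now over the box for the carrier.

```bash
python3 e.py 0.61 -0.04 0.26 8.1
```

```text
[ 0.4378 -0.2301  0.2011] yaw_y 8.31 (array([163. , 198. , -58.9]), np.float64(0.20816229175332523))
```

```bash
python3 -m creep '[{"translation":[82,99,-30],"roll":0,"gripper":87},{"translation":[82,99,-30],"roll":0,"gripper":87},{"translation":[82,99,-30],"roll":0,"gripper":87},{"translation":[82,99,-30],"roll":0,"gripper":87},{"translation":[82,99,-30],"roll":0,"gripper":87}]' >/dev/null
python3 -m creep '[{"translation":[82,99,-30],"roll":0,"gripper":87},{"translation":[82,99,-30],"roll":0,"gripper":87},{"translation":[82,99,-30],"roll":0,"gripper":87},{"translation":[82,99,-30],"roll":0,"gripper":87},{"translation":[82,99,-30],"roll":0,"gripper":87}]' >/dev/null
python3 -m creep '[{"translation":[0,0,0],"roll":0,"gripper":60},{"translation":[0,0,0],"roll":0,"gripper":60}]'
python3 c.py w6.png carrier_bar >/dev/null
python3 -m creep '[{"translation":[-40,0,0],"roll":0,"gripper":60},{"translation":[-40,0,0],"roll":0,"gripper":60},{"translation":[-40,0,0],"roll":0,"gripper":60},{"translation":[-40,0,0],"roll":0,"gripper":60}]' >/dev/null
python3 c.py w7.png carrier
cat > f.py <<'E'
from d import *
g=[]
for f in ['w6.png','w7.png']:
    im=cv2.imread('pics/'+f); m=cv2.inRange(cv2.cvtColor(im,cv2.COLOR_BGR2HSV),(45,80,40),(80,255,255)); m[250:]=0
    n,l,s,c=cv2.connectedComponentsWithStats(m); print(f,[(s[i].tolist(),c[i].round(1).tolist()) for i in range(1,n) if s[i,4]>30])
a=cv2.imread('pics/w6.png');b=cv2.imread('pics/w7.png')
cv2.imwrite('pics/c67.png',np.hstack([cv2.resize(x[:270,130:400],None,fx=1.45,fy=1.45) for x in (a,b)]))
E
python3 f.py|tail -2
```

```text
time: 11.6
position: [0.6071, -0.0401, 0.2577]
tool_rot: [0.655, 0.756, -0.001, -0.002]
ft_force: [-0.9, 0.3, 0.4]
grip_width: 0.0799
grip_force: 0.0
12.0333 [ 0.6142 -0.0792  0.2592] [ 0.655   0.7557 -0.0002 -0.0007] 0.06094987475625423 [-0.3086  0.5016  1.4271  0.0002  1.2143 -0.4512]
carrier [([241.0, 44.0, 67.0, 102.0], 0.78)]
w6.png [([268, 79, 14, 98, 729], [275.6, 128.7])]
w7.png [([267, 45, 15, 102, 780], [274.4, 95.2])]
```

View pics/c67.png

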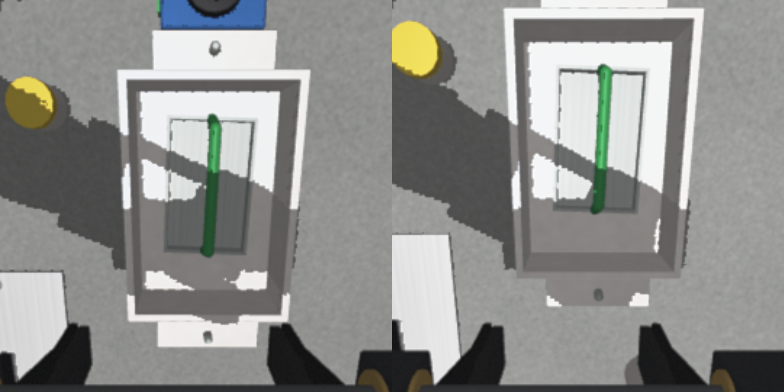

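Green bar: in w6 from (277,83) to (273,173), in w7 from (277,48) to (273,143).

```bash
cat >> f.py <<'E'
c6,c7=wc('w6.png'),wc('w7.png')
A=tri([c6,c7],[(277.6,83.4),(276.9,48.3)]);B=tri([c6,c7],[(273.4,173),(272.8,143.4)])
print(A,B,(A+B)/2,np.linalg.norm(A-B),np.degrees(np.arctan2(*(A-B)[1::-1]))-90)
A,B=[(atz(c6,p,.071)+atz(c7,q,.071))/2 for p,q in [((277.6,83.4),(276.9,48.3)),((273.4,173),(272.8,143.4))]]
m=(A+B)/2; yaw=np.degrees(np.arctan2(*(A-B)[1::-1]))-90; print(A,B,m,yaw)
print(rel(obs(),[m[0],m[1],.12],np.radians(yaw)))
E
python3 f.py|tail -3
```

```text
[0.6211 0.0696 0.0328] [ 0.6344 -0.0437  0.0382] [0.6278 0.0129 0.0355] 0.11421243920135608 6.696047406868118
[0.6189 0.0648 0.071 ] [ 0.6313 -0.0377  0.071 ] [0.6251 0.0136 0.071 ] 6.894558825446381
(array([ 89.1,  23.8, 139.4]), np.float64(1.3793986524818251))
```

```bash
cat >> f.py <<'E'
s=cam('scene')
for z in (.055,.066,.071): print(z,atz(s,(201.4,204),z),atz(s,(220.6,230),z),atz(c6,(277.6,83.4),z),atz(c6,(273.4,173),z))
m=tri([c6,s],[(275.5,128.2),(211,217)]);print(m)
E
python3 f.py|tail -4
```

```text
0.055 [ 0.6249 -0.0463  0.055 ] [0.6193 0.0701 0.055 ] [0.6194 0.0679 0.055 ] [ 0.6323 -0.0397  0.055 ]
0.066 [ 0.6278 -0.0361  0.066 ] [0.6224 0.0786 0.066 ] [0.6186 0.0671 0.066 ] [ 0.6312 -0.0371  0.066 ]
0.071 [ 0.6291 -0.0315  0.071 ] [0.6237 0.0825 0.071 ] [0.6183 0.0668 0.071 ] [ 0.6306 -0.0359  0.071 ]
[0.6242 0.0175 0.0599]
```

```bash
python3 -m creep '[{"translation":[90,24,100],"roll":1,"gripper":40},{"translation":[90,24,100],"roll":1,"gripper":40},{"translation":[90,24,100],"roll":1,"gripper":40},{"translation":[90,24,100],"roll":1,"gripper":40},{"translation":[90,24,100],"roll":1,"gripper":40}]' >/dev/null
python3 -m creep '[{"translation":[0,0,0],"roll":0,"gripper":40},{"translation":[0,0,0],"roll":0,"gripper":40}]'
python3 e.py 0.6247 0.015 0.065 6.9
```

```text
time: 12.72
position: [0.6272, 0.0134, 0.1612]
tool_rot: [0.661, 0.751, 0.001, 0.002]
ft_force: [0.3, 0.3, 0.6]
grip_width: 0.0403
grip_force: 0.0
[0.6272 0.0134 0.1612] yaw_y 7.3 (array([ 2. , -2.5, 96.2]), np.float64(0.40024367057201005))
```

```bash
python3 -m creep '[{"translation":[2,-1,30],"roll":0,"gripper":40},{"translation":[2,-1,60],"roll":0,"gripper":40},{"translation":[2,-1,85],"roll":0,"gripper":40},{"translation":[2,-1,95],"roll":0,"gripper":40},{"translation":[2,-1,95],"roll":0,"gripper":40}]'
python3 -m creep '[{"translation":[0,0,0],"roll":0,"gripper":3},{"translation":[0,0,0],"roll":0,"gripper":3},{"translation":[0,0,0],"roll":0,"gripper":3},{"translation":[0,0,0],"roll":0,"gripper":3},{"translation":[0,0,0],"roll":0,"gripper":3}]' 45
python3 -m creep '[{"translation":[0,0,0],"roll":0,"gripper":3},{"translation":[0,0,0],"roll":0,"gripper":3},{"translation":[0,0,0],"roll":0,"gripper":3}]' 45
python3 -m creep '[{"translation":[0,0,-20],"roll":0,"gripper":3},{"translation":[0,0,-50],"roll":0,"gripper":3},{"translation":[0,0,-90],"roll":0,"gripper":3},{"translation":[0,0,-130],"roll":0,"gripper":3},{"translation":[0,0,-165],"roll":0,"gripper":3}]' 45
python3 e.py 0.40 0.387 0.25 5.8
```

```text
time: 13.13
position: [0.6239, 0.015, 0.0635]
tool_rot: [0.661, 0.75, -0.001, -0.001]
ft_force: [-0.7, -0.1, 0.2]
grip_width: 0.0401
grip_force: 0.0
time: 13.55
position: [0.6253, 0.0161, 0.0658]
tool_rot: [0.661, 0.751, 0.001, 0.001]
ft_force: [0.8, 0.4, 0.1]
grip_width: 0.0145
grip_force: 0.0
time: 13.8
position: [0.6251, 0.0162, 0.0654]
tool_rot: [0.661, 0.751, 0.0, 0.001]
ft_force: [-0.2, -0.1, 5.7]
grip_width: 0.0087
grip_force: 44.8
time: 14.22
position: [0.6242, 0.0163, 0.231]
tool_rot: [0.661, 0.751, -0.0, -0.0]
ft_force: [0.8, 0.4, -1.3]
grip_width: 0.0086
grip_force: 44.8
[0.6242 0.0163 0.231 ] yaw_y 7.32 (array([ 396.2, -175.2,  -18.8]), np.float64(1.5171273280445234))
```

```bash
python3 -m creep '[{"translation":[60,-90,-40],"roll":0.5,"gripper":3},{"translation":[60,-90,-40],"roll":0.5,"gripper":3},{"translation":[60,-90,-40],"roll":0.5,"gripper":3},{"translation":[60,-90,-40],"roll":0.5,"gripper":3},{"translation":[60,-90,-40],"roll":0.5,"gripper":3}]' >/dev/null
python3 -m creep '[{"translation":[60,-100,0],"roll":1,"gripper":3},{"translation":[60,-100,0],"roll":1,"gripper":3},{"translation":[60,-100,0],"roll":1,"gripper":3},{"translation":[60,-100,0],"roll":1,"gripper":3},{"translation":[60,-100,0],"roll":1,"gripper":3}]' >/dev/null
python3 -m creep '[{"translation":[0,0,0],"roll":0,"gripper":3},{"translation":[0,0,0],"roll":0,"gripper":3}]'
python3 c.py w8.png hook_seat
python3 -m creep '[{"translation":[90,0,0],"roll":0,"gripper":3},{"translation":[90,0,0],"roll":0,"gripper":3},{"translation":[90,0,0],"roll":0,"gripper":3},{"translation":[90,0,0],"roll":0,"gripper":3},{"translation":[90,0,0],"roll":0,"gripper":3}]' >/dev/null
python3 c.py w9.png stand
python3 - <<'E'
from h import *
a=cv2.imread('pics/w8.png');b=cv2.imread('pics/w9.png')
cv2.imwrite('pics/c89.png',np.hstack([cv2.resize(x[:300,150:450],None,fx=1.3,fy=1.3) for x in (a,b)]))
E
```

```text
time: 15.22
position: [0.4236, 0.1114, 0.2696]
tool_rot: [0.671, 0.742, 0.001, 0.001]
ft_force: [0.2, -0.5, -1.9]
grip_width: 0.0086
grip_force: 45.0
15.2167 [0.4236 0.1114 0.2696] [0.6707 0.7417 0.0005 0.0008] 0.0086380809550834 [ 0.0012  0.234   1.8445 -0.0003  1.0611 -0.0991]
hook_seat [([254.0, 111.0, 28.0, 28.0], 0.59)]
15.7333 [0.4127 0.2014 0.2693] [ 0.6699  0.7425 -0.0004  0.0003] 0.008080121726731507 [ 0.2104  0.2659  1.7974 -0.001   1.0785  0.1081]
stand [([344.0, 0.0, 144.0, 76.0], 0.8)]
```

View pics/c89.png

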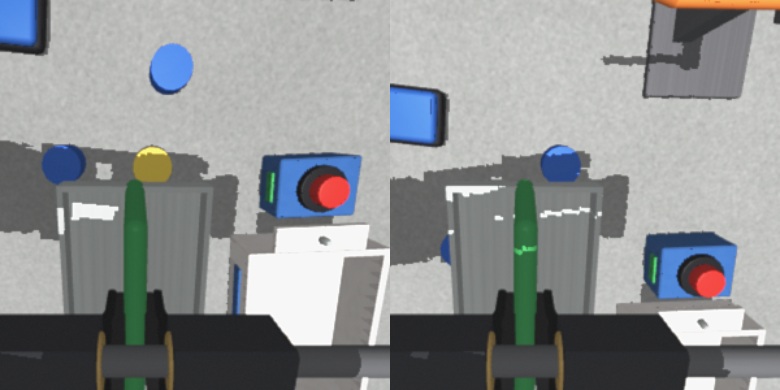

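Carrier is held squarely; the near prong enters at the top of the second view. Going closer along y for a stand measurement.

```bash
python3 -m creep '[{"translation":[50,-12,0],"roll":1.2,"gripper":3},{"translation":[50,-12,0],"roll":1.2,"gripper":3},{"translation":[50,-12,0],"roll":1.2,"gripper":3},{"translation":[50,-12,0],"roll":1.2,"gripper":3}]' >/dev/null
python3 c.py w10.png stand
python3 -m creep '[{"translation":[50,0,0],"roll":0,"gripper":3},{"translation":[50,0,0],"roll":0,"gripper":3},{"translation":[50,0,0],"roll":0,"gripper":3},{"translation":[50,0,0],"roll":0,"gripper":3}]' >/dev/null
python3 c.py w11.png stand
python3 - <<'E'
from h import *
a=cv2.imread('pics/w10.png');b=cv2.imread('pics/w11.png')
cv2.imwrite('pics/c1011.png',np.hstack([cv2.resize(x[:300,212:512],None,fx=1.33,fy=1.33) for x in (a,b)]))
for im in (a,b):
    m=cv2.inRange(cv2.cvtColor(im,cv2.COLOR_BGR2HSV),(7,150,90),(18,255,255)); n,l,s,c=cv2.connectedComponentsWithStats(m)
    for i in range(1,n):
        if s[i,4]>40: 
            ys,xs=np.where(l==i); vx,vy,x0,y0=cv2.fitLine(np.c_[xs,ys].astype(np.float32)[:,None],2,0,.01,.01).ravel()
            print(s[i],c[i].round(1),'slope',vy/vx)
E
```

```text
16.1667 [0.3953 0.2493 0.2695] [ 0.6779  0.7351 -0.0003  0.0003] 0.008308438420517577 [ 0.3235  0.2774  1.7791 -0.001   1.0853  0.243 ]
stand [([348.0, 2.0, 158.0, 107.0], 0.78)]
16.6 [0.3913 0.2993 0.2694] [ 0.6778  0.7352 -0.0005  0.0003] 0.008552017452411922 [ 0.4262  0.3136  1.7225 -0.0009  1.1062  0.3455]
stand [([346.0, 41.0, 146.0, 106.0], 0.9), ([136.0, 141.0, 59.0, 40.0], 0.19)]
[ 357   64  101   12 1070] [407.2  69.8] slope -0.0029357814
[ 359   46  102   13 1114] [409.9  52.8] slope 0.0031241237
[350 130  95  12 855] [397.2 135.4] slope -0.016507603
```

View pics/c1011.png

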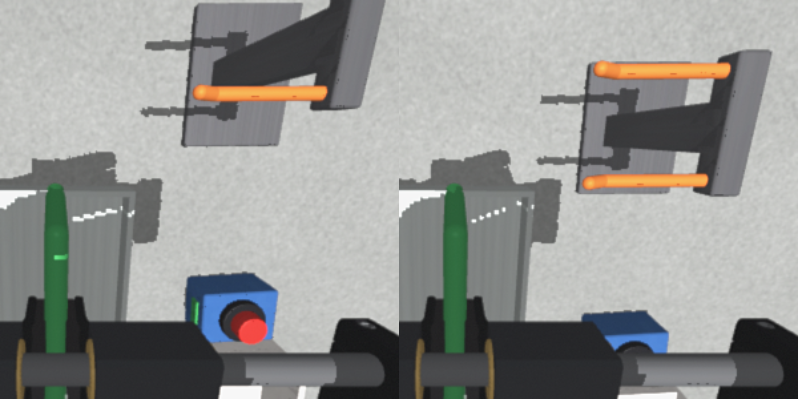

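```bash
cat > g.py <<'E'
from h import *
np.set_printoptions(precision=4,suppress=True)
def wc(f):
    d=np.load('pics/'+f+'.npz'); return cam('wrist',{'position':d['p'],'tool_rot':d['r']})
def lines(f):
    im=cv2.imread('pics/'+f); m=cv2.inRange(cv2.cvtColor(im,cv2.COLOR_BGR2HSV),(7,150,90),(18,255,255)); n,l,s,c=cv2.connectedComponentsWithStats(m); out=[]
    for i in range(1,n):
        if s[i,4]<200: continue
        ys,xs=np.where(l==i); x0=s[i,0]; k=(xs>x0+28)&(xs<s[i,0]+s[i,2]-4); p=np.polyfit(xs[k],ys[k],1)
        out.append((x0,ys[xs<x0+4].mean(),[(x,np.polyval(p,x)) for x in (x0+28,s[i,0]+s[i,2]-5)]))
    return out
c10,c11=wc('w10.png'),wc('w11.png')
L10,L11=lines('w10.png'),lines('w11.png')
for L,c in ((L10,c10),(L11,c11)):
    for x0,yt,(a,b) in L:
        A,B=atz(c,a,.18),atz(c,b,.18); print('tip',atz(c,(x0,yt),.190),'flat',A,B,'yaw',np.degrees(np.arctan2(*(B-A)[1::-1])))
print('tri tip',tri([c10,c11],[L10[0][:2],L11[1][:2]]))
P,M=[(l[0],l[1]) for l in L11]; P=atz(c11,P,.19);M=atz(c11,M,.19); d=P-M; print(np.linalg.norm(d),'yaw tips',np.degrees(np.arctan2(d[1],d[0]))-90)
E
python3 g.py
```

```text
tip [0.4639 0.3624 0.19  ] flat [0.4891 0.3649 0.18  ] [0.542  0.3696 0.18  ] yaw 5.101070895553729
tip [0.4588 0.4242 0.19  ] flat [0.4837 0.4269 0.18  ] [0.5364 0.4313 0.18  ] yaw 4.809687248219922
tip [0.4639 0.3623 0.19  ] flat [0.4905 0.3649 0.18  ] [0.5421 0.3694 0.18  ] yaw 4.951129370464311
tri tip [0.4638 0.3624 0.1902]
0.06206021592098495 yaw tips 4.734289143018117
```

```bash
python3 e.py 0.392 0.387 0.203 4.9;  python3 e.py 0.494 0.396 0.203 4.9
```

```text
[0.3912 0.2988 0.2694] yaw_y 4.57 (array([87.9,  7.9, 66.3]), np.float64(-0.3324404322187178))
[0.3912 0.2988 0.2694] yaw_y 4.57 (array([ 88.8, 110.3,  66.2]), np.float64(-0.3324404322187178))
```

```bash
python3 -m creep '[{"translation":[88,5,0],"roll":-0.3,"gripper":3},{"translation":[88,5,0],"roll":-0.3,"gripper":3},{"translation":[88,5,0],"roll":-0.3,"gripper":3},{"translation":[88,5,0],"roll":-0.3,"gripper":3},{"translation":[88,5,0],"roll":-0.3,"gripper":3}]' >/dev/null
python3 -m creep '[{"translation":[0,0,25],"roll":0,"gripper":3},{"translation":[0,0,50],"roll":0,"gripper":3},{"translation":[0,0,66],"roll":0,"gripper":3},{"translation":[0,0,66],"roll":0,"gripper":3},{"translation":[0,0,66],"roll":0,"gripper":3}]' 
python3 e.py 0.494 0.396 0.203 4.9
```

```text
time: 17.53
position: [0.3888, 0.3862, 0.2031]
tool_rot: [0.677, 0.736, -0.001, -0.0]
ft_force: [0.4, -0.4, -1.2]
grip_width: 0.0087
grip_force: 45.0
[0.3888 0.3862 0.2031] yaw_y 4.81 (array([  0.9, 105.6,  -0.2]), np.float64(-0.0920164910122594))
```

```bash
python3 -m creep '[{"translation":[1,25,0],"roll":0,"gripper":3},{"translation":[1,50,0],"roll":0,"gripper":3},{"translation":[1,75,0],"roll":0,"gripper":3},{"translation":[1,105,0],"roll":0,"gripper":3},{"translation":[1,105,0],"roll":0,"gripper":3}]'
python3 -m creep '[{"translation":[0,0,0],"roll":0,"gripper":3},{"translation":[0,0,6],"roll":0,"gripper":3},{"translation":[0,0,11],"roll":0,"gripper":3},{"translation":[0,0,11],"roll":0,"gripper":3}]'
python3 c.py w12.png
python3 - <<'E'
from h import *
o,im=snap('scene'); cv2.imwrite('pics/s2c.png',np.hstack([cv2.resize(im[220:380,240:400],(400,400)),cv2.resize(cv2.imread('pics/w12.png')[60:360,106:406],(400,400))]))
E
```

```text
time: 17.95
position: [0.5001, 0.3978, 0.2059]
tool_rot: [0.677, 0.736, 0.004, 0.002]
ft_force: [1.5, -0.5, -1.2]
grip_width: 0.0085
grip_force: 45.0
time: 18.28
position: [0.4914, 0.3974, 0.1914]
tool_rot: [0.676, 0.737, -0.002, -0.001]
ft_force: [-0.8, -0.4, -0.5]
grip_width: 0.0086
grip_force: 45.0
18.2833 [0.4914 0.3974 0.1914] [ 0.6759  0.737  -0.0017 -0.0006] 0.008552570299033838 [0.5034 0.595  1.4599 0.     1.0903 0.417 ]
```

View pics/s2c.png

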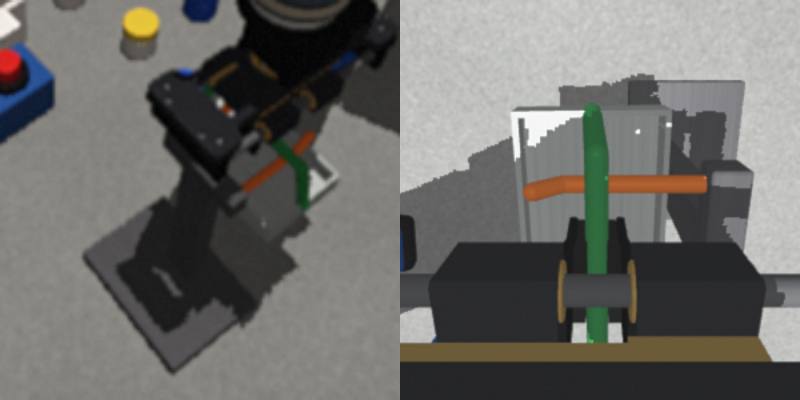

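Bar sits above the prong with the tray below it. Lower until it takes the load, then release.

```bash
python3 -m creep '[{"translation":[0,0,2],"roll":0,"gripper":3},{"translation":[0,0,2],"roll":0,"gripper":3},{"translation":[0,0,3],"roll":0,"gripper":3},{"translation":[0,0,3],"roll":0,"gripper":3}]'
python3 -m creep '[{"translation":[0,0,0],"roll":0,"gripper":30},{"translation":[0,0,0],"roll":0,"gripper":30},{"translation":[0,0,0],"roll":0,"gripper":30},{"translation":[0,0,0],"roll":0,"gripper":30},{"translation":[0,0,0],"roll":0,"gripper":30}]'
```

```text
time: 18.72
position: [0.4935, 0.3981, 0.1895]
tool_rot: [0.676, 0.737, -0.0, -0.0]
ft_force: [-0.4, 0.6, -1.1]
grip_width: 0.0082
grip_force: 45.0
time: 19.13
position: [0.4938, 0.3981, 0.1898]
tool_rot: [0.676, 0.737, 0.0, 0.0]
ft_force: [-0.1, 0.1, -0.2]
grip_width: 0.0284
grip_force: 0.0
```

```bash
python3 -m creep '[{"translation":[0,0,-20],"roll":0,"gripper":30},{"translation":[0,0,-60],"roll":0,"gripper":30},{"translation":[0,0,-100],"roll":0,"gripper":40},{"translation":[0,0,-100],"roll":0,"gripper":60}]'
python3 -m creep '[{"translation":[-180,-60,-20],"roll":0,"gripper":87},{"translation":[-180,-60,-20],"roll":0,"gripper":87},{"translation":[-180,-60,-20],"roll":0,"gripper":87},{"translation":[-180,-60,-20],"roll":0,"gripper":87},{"translation":[-180,-60,-20],"roll":0,"gripper":87}]' >/dev/null
python3 -m creep '[{"translation":[-140,0,0],"roll":0,"gripper":87},{"translation":[-140,0,0],"roll":0,"gripper":87},{"translation":[-140,0,0],"roll":0,"gripper":87},{"translation":[-140,0,0],"roll":0,"gripper":87},{"translation":[-140,0,0],"roll":0,"gripper":87}]' >/dev/null
python3 c.py w13.png pot1
python3 - <<'E'
from h import *
o,im=snap('scene','s3.png'); a=cv2.resize(im[170:370,180:400],(440,400)); cv2.imwrite('pics/s3c.png',np.hstack([a,cv2.resize(cv2.imread('pics/w13.png')[:300,:],(350,205)).repeat(1,0) if 0 else cv2.resize(cv2.imread('pics/w13.png')[:300,60:330],(360,400))]))
E
```

```text
time: 19.47
position: [0.4978, 0.4005, 0.2988]
tool_rot: [0.676, 0.737, 0.008, 0.003]
ft_force: [0.8, 0.6, 0.1]
grip_width: 0.0367
grip_force: 0.0
20.3 [0.4619 0.0707 0.3099] [0.6781 0.7349 0.     0.0009] 0.08638185779222082 [-0.0872  0.2262  1.7235 -0.0012  1.1904 -0.1671]
pot1 [([245.0, 148.0, 28.0, 30.0], 0.87), ([237.0, 2.0, 31.0, 39.0], 0.71), ([226.0, 79.0, 28.0, 30.0], 0.68), ([160.0, 80.0, 33.0, 29.0], 0.57)]
```

View pics/s3c.png

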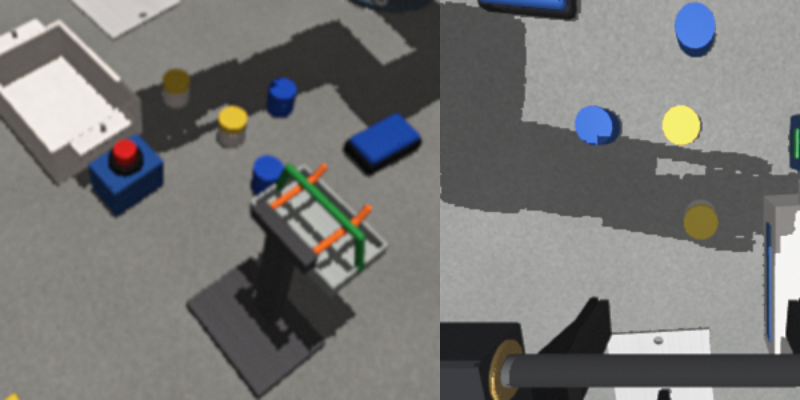

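Carrier hangs on both prongs. Wrist view: pot lids at about (256,165) and (241,94).

```bash
cat > k.py <<'E'
from g import *
c=wc('w13.png'); im=cv2.imread('pics/w13.png')
m=cv2.inRange(cv2.cvtColor(im,cv2.COLOR_BGR2HSV),(20,110,60),(35,255,255)); n,l,s,ce=cv2.connectedComponentsWithStats(m)
for i in range(1,n):
    if s[i,4]>150:
        print(s[i],ce[i],atz(c,ce[i],.044))
        p=atz(c,ce[i],.044); print(rel(obs(),[p[0],p[1],.034],np.radians(8.1)))
E
python3 k.py|tail -4
```

```text
[387 255  24  47 346] [400.8699 278.1185] [ 0.7358 -0.1167  0.044 ]
(array([-214.1,  257.3,  275.5]), np.float64(-3.220302913673109))
[ 231  312  274   19 3868] [375.7585 322.7482] [ 0.713  -0.2158  0.044 ]
(array([-310.9,  226.2,  275.5]), np.float64(-3.220302913673109))
```

```bash
python3 k.py|grep -v '^\(tip\|tri\)' | head -8
```

```text
0.062060613132843584 yaw tips 4.734307876876542
[227  79  28  30 665] [240.4857  93.3985] [0.4366 0.1643 0.044 ]
(array([ 91.4, -16.9, 275.7]), np.float64(-3.220302913673109))
[243 153  26  27 538] [255.1338 165.9294] [0.4657 0.0623 0.044 ]
(array([-12.8,   3.4, 275.6]), np.float64(-3.220302913673109))
[ 97 255  25  47 356] [105.8455 278.5646] [ 0.2226 -0.1585  0.044 ]
(array([-212. , -257.5,  275.4]), np.float64(-3.220302913673109))
[387 255  24  47 346] [400.8699 278.1185] [ 0.7358 -0.1167  0.044 ]
```

```bash
python3 -m creep '[{"translation":[-13,3,160],"roll":-3.2,"gripper":70},{"translation":[-13,3,160],"roll":-3.2,"gripper":70},{"translation":[-13,3,160],"roll":-3.2,"gripper":70},{"translation":[-13,3,160],"roll":-3.2,"gripper":70},{"translation":[-13,3,160],"roll":-3.2,"gripper":70}]' >/dev/null
python3 -m creep '[{"translation":[0,0,40],"roll":0,"gripper":70},{"translation":[0,0,80],"roll":0,"gripper":70},{"translation":[0,0,115],"roll":0,"gripper":70},{"translation":[0,0,115],"roll":0,"gripper":30},{"translation":[0,0,115],"roll":0,"gripper":30}]' 25
python3 -m creep '[{"translation":[0,0,0],"roll":0,"gripper":30},{"translation":[0,0,0],"roll":0,"gripper":30},{"translation":[0,0,0],"roll":0,"gripper":30},{"translation":[0,0,0],"roll":0,"gripper":30},{"translation":[0,0,0],"roll":0,"gripper":30}]' 25
python3 -m creep '[{"translation":[0,0,-30],"roll":0,"gripper":30},{"translation":[0,0,-70],"roll":0,"gripper":30},{"translation":[0,0,-110],"roll":0,"gripper":30},{"translation":[0,0,-120],"roll":0,"gripper":30}]' 25
python3 e.py 0.632 -0.044 0.15 8.1
```

```text
time: 21.28
position: [0.465, 0.0624, 0.0343]
tool_rot: [0.655, 0.756, -0.001, -0.001]
ft_force: [0.4, -0.3, 0.1]
grip_width: 0.0632
grip_force: 0.0
time: 21.7
position: [0.4669, 0.0614, 0.0372]
tool_rot: [0.655, 0.755, 0.002, 0.002]
ft_force: [-0.3, 2.0, 10.8]
grip_width: 0.0392
grip_force: 25.0
time: 22.03
position: [0.4682, 0.0611, 0.1606]
tool_rot: [0.655, 0.755, 0.003, 0.005]
ft_force: [0.1, -0.1, -0.7]
grip_width: 0.0393
grip_force: 25.0
[0.4682 0.0611 0.1606] yaw_y 8.11 (array([-127.2,  147.3,   12.5]), np.float64(0.0050043384846532035))
```

```bash
python3 -m creep '[{"translation":[-127,147,0],"roll":0,"gripper":30},{"translation":[-127,147,0],"roll":0,"gripper":30},{"translation":[-127,147,0],"roll":0,"gripper":30},{"translation":[-127,147,0],"roll":0,"gripper":30},{"translation":[-127,147,0],"roll":0,"gripper":30}]'
python3 -m creep '[{"translation":[0,0,35],"roll":0,"gripper":30},{"translation":[0,0,70],"roll":0,"gripper":30},{"translation":[0,0,100],"roll":0,"gripper":30},{"translation":[0,0,105],"roll":0,"gripper":30},{"translation":[0,0,105],"roll":0,"gripper":30}]'
python3 e.py 0.632 -0.043 0.043 8.1
```

```text
time: 22.45
position: [0.6325, -0.0464, 0.1569]
tool_rot: [0.656, 0.755, 0.001, 0.003]
ft_force: [0.3, 0.3, -0.3]
grip_width: 0.0395
grip_force: 25.0
time: 22.87
position: [0.627, -0.0434, 0.0484]
tool_rot: [0.655, 0.755, -0.001, -0.002]
ft_force: [-0.8, -0.1, 0.8]
grip_width: 0.0392
grip_force: 25.0
[ 0.627  -0.0434  0.0484] yaw_y 8.09 (array([-0.3,  5. ,  5.4]), np.float64(-0.014523343053440385))
```

```bash
python3 -m creep '[{"translation":[0,0,2],"roll":0,"gripper":30},{"translation":[0,0,4],"roll":0,"gripper":30},{"translation":[0,0,6],"roll":0,"gripper":30},{"translation":[0,0,6],"roll":0,"gripper":30}]'
python3 -m creep '[{"translation":[0,0,0],"roll":0,"gripper":60},{"translation":[0,0,0],"roll":0,"gripper":60},{"translation":[0,0,0],"roll":0,"gripper":60},{"translation":[0,0,0],"roll":0,"gripper":60}]'
python3 -m creep '[{"translation":[0,0,-35],"roll":0,"gripper":60},{"translation":[0,0,-75],"roll":0,"gripper":60},{"translation":[0,0,-115],"roll":0,"gripper":60},{"translation":[0,0,-150],"roll":0,"gripper":60},{"translation":[0,0,-150],"roll":0,"gripper":60}]'
python3 e.py 0.4366 0.1643 0.15 8.1
```

```text
time: 23.2
position: [0.6296, -0.0438, 0.0451]
tool_rot: [0.655, 0.755, 0.001, 0.001]
ft_force: [0.1, -0.4, -0.7]
grip_width: 0.0396
grip_force: 25.0
time: 23.53
position: [0.6289, -0.0437, 0.0438]
tool_rot: [0.655, 0.755, 0.0, 0.0]
ft_force: [1.0, -0.6, -0.7]
grip_width: 0.0567
grip_force: 0.0
time: 23.95
position: [0.6336, -0.0447, 0.2019]
tool_rot: [0.655, 0.755, 0.004, 0.007]
ft_force: [1.4, 0.2, 0.6]
grip_width: 0.06
grip_force: 0.0
[ 0.6336 -0.0447  0.2019] yaw_y 8.11 (array([ 235. , -166.2,   48. ]), np.float64(0.009503282648296363))
```

```bash
python3 -m creep '[{"translation":[100,-110,-20],"roll":0,"gripper":70},{"translation":[100,-110,-20],"roll":0,"gripper":70},{"translation":[100,-110,-20],"roll":0,"gripper":70},{"translation":[100,-110,-20],"roll":0,"gripper":70},{"translation":[100,-110,-20],"roll":0,"gripper":70}]' >/dev/null
python3 -m creep '[{"translation":[0,0,0],"roll":0,"gripper":70},{"translation":[0,0,0],"roll":0,"gripper":70}]' >/dev/null
python3 c.py w13.png pot1; python3 k.py|grep -v '^\(tip\|tri\)' | head -8
python3 - <<'E'
from h import *
o,im=snap('scene','s4.png'); m=cv2.inRange(cv2.cvtColor(im,cv2.COLOR_BGR2HSV),(20,110,60),(35,255,255)); n,l,s,c=cv2.connectedComponentsWithStats(m)
for i in range(1,n):
    if s[i,4]>20: print(s[i],c[i],atz(cam('scene'),c[i],.04),atz(cam('scene'),c[i],.046))
E
```

```text
24.5333 [0.5068 0.0395 0.2137] [0.6553 0.7554 0.0005 0.0009] 0.07023943243425762 [-0.1421  0.4098  1.7533 -0.0003  0.9765 -0.2836]
pot1 [([183.0, 30.0, 43.0, 47.0], 0.94), ([93.0, 26.0, 57.0, 48.0], 0.87), ([328.0, 225.0, 29.0, 34.0], 0.78)]
0.062060323330703486 yaw tips 4.734398946884227
[ 184   31   39   43 1327] [203.0219  51.9601] [0.437 0.164 0.044]
(array([133.5, -52.2, 179.3]), np.float64(-0.04083624845320344))
[331 236  24  25 281] [344.637  246.0961] [ 0.6359 -0.0349  0.044 ]
(array([-91.2, 116.9, 179.6]), np.float64(-0.04083624845320344))
[364 255  20  36 176] [375.7273 270.2841] [ 0.6854 -0.0642  0.044 ]
(array([-127.1,  161.7,  179.7]), np.float64(-0.04083624845320344))
[124 256  20  46 267] [131.0599 279.3146] [ 0.3654 -0.1235  0.044 ]
[195 201  13  13 143] [201.02097902 207.22377622] [ 0.62708144 -0.04886245  0.04      ] [ 0.62863692 -0.0433754   0.046     ]
[289 222  15  15 175] [295.71428571 229.37714286] [0.43574172 0.16429632 0.04      ] [0.43877703 0.16813479 0.046     ]
[163 367  35  17 325] [182.12307692 377.45230769] [0.84856975 0.36161021 0.04      ] [0.84841223 0.36392265 0.046     ]
```

Pot 1 is in the box; pot 2 is unmoved at (0.437, 0.164).

```bash
python3 -m creep '[{"translation":[133,-52,75],"roll":0,"gripper":70},{"translation":[133,-52,75],"roll":0,"gripper":70},{"translation":[133,-52,75],"roll":0,"gripper":70},{"translation":[133,-52,75],"roll":0,"gripper":70},{"translation":[133,-52,75],"roll":0,"gripper":70}]'
python3 -m creep '[{"translation":[0,0,35],"roll":0,"gripper":70},{"translation":[0,0,75],"roll":0,"gripper":70},{"translation":[0,0,104],"roll":0,"gripper":70},{"translation":[0,0,104],"roll":0,"gripper":30},{"translation":[0,0,104],"roll":0,"gripper":30}]' 25
python3 -m creep '[{"translation":[0,0,0],"roll":0,"gripper":30},{"translation":[0,0,0],"roll":0,"gripper":30},{"translation":[0,0,0],"roll":0,"gripper":30},{"translation":[0,0,0],"roll":0,"gripper":30},{"translation":[0,0,0],"roll":0,"gripper":30}]' 25
python3 -m creep '[{"translation":[0,0,-30],"roll":0,"gripper":30},{"translation":[0,0,-70],"roll":0,"gripper":30},{"translation":[0,0,-110],"roll":0,"gripper":30},{"translation":[0,0,-120],"roll":0,"gripper":30}]' 25
python3 e.py 0.6195 0.0425 0.15 8.1
```

```text
time: 25.1
position: [0.4299, 0.1668, 0.1354]
tool_rot: [0.654, 0.756, -0.004, -0.004]
ft_force: [-1.0, -1.1, 0.6]
grip_width: 0.0698
grip_force: 0.0
time: 25.52
position: [0.4356, 0.1635, 0.0332]
tool_rot: [0.656, 0.755, -0.001, -0.001]
ft_force: [-0.6, 0.3, 0.9]
grip_width: 0.0628
grip_force: 0.0
time: 25.93
position: [0.4368, 0.1642, 0.0363]
tool_rot: [0.655, 0.755, 0.001, 0.001]
ft_force: [0.6, -0.5, 8.1]
grip_width: 0.0394
grip_force: 25.0
time: 26.27
position: [0.4381, 0.1647, 0.1599]
tool_rot: [0.655, 0.755, 0.004, 0.003]
ft_force: [1.2, 0.3, -0.7]
grip_width: 0.0393
grip_force: 25.0
[0.4381 0.1647 0.1599] yaw_y 8.12 (array([-146.6,  162.2,   11.6]), np.float64(0.022881863305869388))
```

```bash
python3 -m creep '[{"translation":[-120,135,0],"roll":0,"gripper":30},{"translation":[-120,135,0],"roll":0,"gripper":30},{"translation":[-120,135,0],"roll":0,"gripper":30},{"translation":[-120,135,0],"roll":0,"gripper":30},{"translation":[-120,135,0],"roll":0,"gripper":30}]' >/dev/null
python3 -m creep '[{"translation":[-27,27,0],"roll":0,"gripper":30},{"translation":[-27,27,0],"roll":0,"gripper":30},{"translation":[-27,27,0],"roll":0,"gripper":30}]'
python3 -m creep '[{"translation":[0,0,35],"roll":0,"gripper":30},{"translation":[0,0,70],"roll":0,"gripper":30},{"translation":[0,0,100],"roll":0,"gripper":30},{"translation":[0,0,108],"roll":0,"gripper":30},{"translation":[0,0,112],"roll":0,"gripper":30}]'
python3 -m creep '[{"translation":[0,0,0],"roll":0,"gripper":30},{"translation":[0,0,0],"roll":0,"gripper":30}]'
```

```text
time: 26.93
position: [0.6181, 0.04, 0.1551]
tool_rot: [0.656, 0.755, 0.001, 0.001]
ft_force: [-1.1, 1.1, -0.1]
grip_width: 0.0392
grip_force: 25.0
time: 27.35
position: [0.6116, 0.0427, 0.042]
tool_rot: [0.655, 0.756, -0.003, -0.005]
ft_force: [-11.3, 0.9, 24.8]
grip_width: 0.0395
grip_force: 25.0
time: 27.52
position: [0.6166, 0.0421, 0.0439]
tool_rot: [0.655, 0.756, 0.0, 0.0]
ft_force: [0.3, -0.1, -0.4]
grip_width: 0.0396
grip_force: 25.0
```

```bash
python3 -m creep '[{"translation":[0,0,0],"roll":0,"gripper":60},{"translation":[0,0,0],"roll":0,"gripper":60},{"translation":[0,0,0],"roll":0,"gripper":60},{"translation":[0,0,0],"roll":0,"gripper":60}]'
python3 -m creep '[{"translation":[0,0,-35],"roll":0,"gripper":60},{"translation":[0,0,-75],"roll":0,"gripper":60},{"translation":[0,0,-115],"roll":0,"gripper":60},{"translation":[0,0,-155],"roll":0,"gripper":60},{"translation":[0,0,-170],"roll":0,"gripper":60}]' >/dev/null
python3 -m creep '[{"translation":[-130,-30,0],"roll":0,"gripper":60},{"translation":[-130,-30,0],"roll":0,"gripper":60},{"translation":[-130,-30,0],"roll":0,"gripper":60},{"translation":[-130,-30,0],"roll":0,"gripper":60}]' >/dev/null
python3 -m creep '[{"translation":[0,0,0],"roll":0,"gripper":60},{"translation":[0,0,0],"roll":0,"gripper":60}]' >/dev/null
python3 c.py w14.png pot1
python3 - <<'E'
from h import *
o,im=snap('scene','s5.png'); a=cv2.resize(im[100:370,140:410],(400,400)); cv2.imwrite('pics/s5c.png',np.hstack([a,cv2.resize(cv2.imread('pics/w14.png')[:300,106:406],(400,400))]))
E
```

```text
time: 27.85
position: [0.617, 0.0415, 0.0431]
tool_rot: [0.655, 0.755, 0.0, 0.0]
ft_force: [0.0, 0.6, 0.3]
grip_width: 0.0561
grip_force: 0.0
28.7667 [ 0.605  -0.0916  0.2124] [ 0.6561  0.7547  0.0003 -0.0005] 0.05978351789486899 [-0.3331  0.5432  1.4961  0.001   1.1031 -0.473 ]
pot1 [([265.0, 119.0, 37.0, 39.0], 0.77), ([263.0, 33.0, 42.0, 45.0], 0.66), ([54.0, 160.0, 128.0, 158.0], 0.65)]
```

View pics/s5c.png

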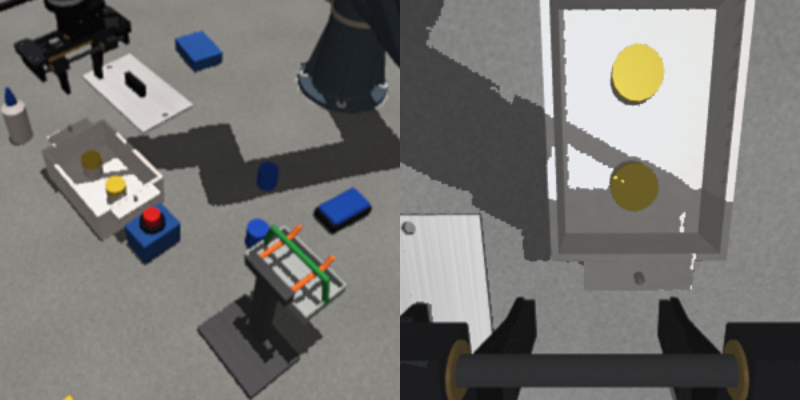

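Both pots stand upright in the box ((240,75)-ish and (640,75) lids in the crops), the carrier still hangs, and the cover lies on the bench. Next I measure the cover again numerically.

```bash
python3 e.py 0.45 -0.29 0.235 8.1
python3 - <<'E'
from h import *
im=cv2.imread('pics/s5.png'); c=cam('scene')
r=viewer.recognise('scene','cover'); print(r[:3]); r=viewer.recognise('scene','cover_handle'); print(r[:2])
g=cv2.cvtColor(im,cv2.COLOR_BGR2GRAY); m=((g<40)*255).astype(np.uint8); m[:130]=0;m[180:]=0;m[:,:205]=0;m[:,270:]=0
n,l,s,ce=cv2.connectedComponentsWithStats(m)
for i in range(1,n):
    if s[i,4]>15: print(s[i],ce[i],atz(c,ce[i],.03))
E
```

```text
[ 0.6051 -0.0897  0.2124] yaw_y 8.2 (array([-176.1, -182.1,  -22.7]), np.float64(0.103748539824295))
[{'bbox': [195.6, 136.5, 67.7, 54.8], 'p': 0.62}]
[{'bbox': [195.5, 138.3, 77.7, 50.3], 'p': 0.72}]
[205 130  14  23 116] [208.30172414 137.87068966] [ 0.46176479 -0.36281376  0.03      ]
[259 130  11  16  61] [264.24590164 137.09836066] [ 0.28398836 -0.25985932  0.03      ]
[225 149  13  16 108] [231.03703704 156.77777778] [ 0.44006956 -0.22216584  0.03      ]
```

```bash
python3 -m creep '[{"translation":[-88,-91,-12],"roll":0,"gripper":60},{"translation":[-88,-91,-12],"roll":0,"gripper":60},{"translation":[-88,-91,-12],"roll":0,"gripper":60},{"translation":[-88,-91,-12],"roll":0,"gripper":60},{"translation":[-88,-91,-12],"roll":0,"gripper":60}]' >/dev/null
python3 -m creep '[{"translation":[-88,-91,-12],"roll":0,"gripper":60},{"translation":[-88,-91,-12],"roll":0,"gripper":60},{"translation":[-88,-91,-12],"roll":0,"gripper":60},{"translation":[-88,-91,-12],"roll":0,"gripper":60},{"translation":[-88,-91,-12],"roll":0,"gripper":60}]' >/dev/null
python3 -m creep '[{"translation":[0,0,0],"roll":0,"gripper":60},{"translation":[0,0,0],"roll":0,"gripper":60}]' >/dev/null
python3 c.py w15.png cover cover_handle
cat > m.py <<'E'
from h import *
import sys
np.set_printoptions(precision=4,suppress=True)
f=sys.argv[1]; d=np.load('pics/'+f+'.npz'); c=cam('wrist',{'position':d['p'],'tool_rot':d['r']})
im=cv2.imread('pics/'+f); g=cv2.cvtColor(im,cv2.COLOR_BGR2GRAY)
m=((g<45)*255).astype(np.uint8); m[215:]=0
for k in cv2.findContours(m,0,2)[0]:
    a=cv2.contourArea(k)
    if a<60: continue
    (x,y),wh,an=cv2.minAreaRect(k); P=atz(c,(x,y),.040)
    v=cv2.fitLine(k,2,0,.01,.01).ravel(); A,B=[atz(c,(v[2]+t*v[0],v[3]+t*v[1]),.04) for t in (20,-20)]; e=A-B
    print('dark',a,(round(x),round(y)),np.round(wh,1),P,'yaw',(np.degrees(np.arctan2(e[1],e[0]))-90+90)%180-90)
s=im.max(2).astype(int)-im.min(2); 
edges=cv2.HoughCircles(cv2.medianBlur(g,3),cv2.HOUGH_GRADIENT,1,60,param1=100,param2=12,minRadius=3,maxRadius=9)
print('circ',[] if edges is None else [(e.round(1).tolist(),atz(c,e[:2],.006).round(4).tolist()) for e in edges[0]][:10])
E
python3 m.py w15.png
```

```text
30.0167 [ 0.451  -0.2895  0.2363] [ 0.6545  0.7561  0.0004 -0.0003] 0.05991759986124721 [-0.7797  0.4149  1.6615  0.0009  1.0658 -0.9239]
cover [([192.0, 12.0, 119.0, 198.0], 0.91)]
cover_handle [([187.0, 13.0, 125.0, 200.0], 0.76)]
dark 89.5 (250, 136) [30. 11.] [ 0.4399 -0.2458  0.04  ] yaw -7.272262765136887
dark 629.5 (123, 138) [ 9.3 83.3] [ 0.2865 -0.2701  0.04  ] yaw -3.6480882334708866
dark 114.5 (250, 102) [16. 11.] [ 0.4344 -0.2067  0.04  ] yaw -30.7060538887442
circ [([249.5, 23.5, 5.5], [0.4215, -0.1182, 0.006])]
```

Cover is where it was placed (centre (0.4376, -0.2305), yaw 8.1°).

```bash
python3 e.py 0.4377 -0.2303 0.08 8.1
```

```text
[ 0.4508 -0.2898  0.2364] yaw_y 8.26 (array([ 60.7,  -4.4, 156.4]), np.float64(0.15502923349667697))
```

```bash
python3 -m creep '[{"translation":[61,-4,80],"roll":0,"gripper":50},{"translation":[61,-4,120],"roll":0,"gripper":50},{"translation":[61,-4,156],"roll":0,"gripper":50},{"translation":[61,-4,156],"roll":0,"gripper":50},{"translation":[61,-4,156],"roll":0,"gripper":50}]' >/dev/null
python3 -m creep '[{"translation":[0,0,25],"roll":0,"gripper":40},{"translation":[0,0,45],"roll":0,"gripper":40},{"translation":[0,0,49],"roll":0,"gripper":40},{"translation":[0,0,49],"roll":0,"gripper":40},{"translation":[0,0,49],"roll":0,"gripper":40}]'
python3 -m creep '[{"translation":[0,0,0],"roll":0,"gripper":5},{"translation":[0,0,0],"roll":0,"gripper":5},{"translation":[0,0,0],"roll":0,"gripper":5},{"translation":[0,0,0],"roll":0,"gripper":5},{"translation":[0,0,0],"roll":0,"gripper":5}]' 50
python3 -m creep '[{"translation":[0,0,0],"roll":0,"gripper":5},{"translation":[0,0,0],"roll":0,"gripper":5},{"translation":[0,0,0],"roll":0,"gripper":5}]' 50
```

```text
time: 31.0
position: [0.4384, -0.2322, 0.0329]
tool_rot: [0.655, 0.755, 0.0, 0.001]
ft_force: [0.1, -0.1, 0.1]
grip_width: 0.0405
grip_force: 0.0
time: 31.42
position: [0.4378, -0.2318, 0.0322]
tool_rot: [0.655, 0.755, 0.0, 0.001]
ft_force: [0.6, 0.4, 5.4]
grip_width: 0.0156
grip_force: 50.0
time: 31.67
position: [0.4378, -0.2318, 0.0322]
tool_rot: [0.655, 0.755, 0.0, 0.001]
ft_force: [0.6, 0.5, 5.7]
grip_width: 0.0156
grip_force: 50.0
```

```bash
python3 -m creep '[{"translation":[0,0,-25],"roll":0,"gripper":5},{"translation":[0,0,-60],"roll":0,"gripper":5},{"translation":[0,0,-100],"roll":0,"gripper":5},{"translation":[0,0,-130],"roll":0,"gripper":5},{"translation":[0,0,-130],"roll":0,"gripper":5}]'
python3 -m creep '[{"translation":[0,0,0],"roll":0,"gripper":5}]' >/dev/null
python3 e.py 0.626 0.0004 0.16 8.15
```

```text
time: 32.08
position: [0.4398, -0.2335, 0.1664]
tool_rot: [0.655, 0.755, 0.0, 0.005]
ft_force: [1.1, -1.2, -2.8]
grip_width: 0.0158
grip_force: 50.0
[ 0.4377 -0.2319  0.1626] yaw_y 8.11 (array([203.4, 219.2,   2.5]), np.float64(-0.04502592538840133))
```

```bash
python3 -m creep '[{"translation":[102,110,0],"roll":0,"gripper":5},{"translation":[102,110,0],"roll":0,"gripper":5},{"translation":[102,110,0],"roll":0,"gripper":5},{"translation":[102,110,0],"roll":0,"gripper":5},{"translation":[102,110,0],"roll":0,"gripper":5}]'>/dev/null
python3 -m creep '[{"translation":[102,110,0],"roll":0,"gripper":5},{"translation":[102,110,0],"roll":0,"gripper":5},{"translation":[102,110,0],"roll":0,"gripper":5},{"translation":[102,110,0],"roll":0,"gripper":5},{"translation":[102,110,0],"roll":0,"gripper":5}]'>/dev/null
python3 -m creep '[{"translation":[0,0,28],"roll":0,"gripper":5},{"translation":[0,0,28],"roll":0,"gripper":5},{"translation":[0,0,28],"roll":0,"gripper":5},{"translation":[0,0,28],"roll":0,"gripper":5},{"translation":[0,0,28],"roll":0,"gripper":5}]'
python3 e.py 0.626 0.0004 0.107 8.15; python3 c.py w16.png pot1
```

```text
time: 33.42
position: [0.6262, 0.0006, 0.1338]
tool_rot: [0.656, 0.755, -0.0, -0.0]
ft_force: [-0.7, -0.2, -3.4]
grip_width: 0.0156
grip_force: 50.0
[6.262e-01 6.000e-04 1.338e-01] yaw_y 8.04 (array([-0.1, -0.2, 26.8]), np.float64(-0.11173372399522918))
33.4167 [0.6262 0.0006 0.1338] [ 0.6558  0.7549 -0.0001 -0.    ] 0.015551385565700123 [-0.1772  0.6609  1.5208 -0.0002  0.96   -0.3174]
pot1 [([196.0, 0.0, 112.0, 58.0], 0.44)]
```

```bash
python3 -m creep '[{"translation":[0,0,5],"roll":0,"gripper":5},{"translation":[0,0,10],"roll":0,"gripper":5},{"translation":[0,0,14],"roll":0,"gripper":5},{"translation":[0,0,17],"roll":0,"gripper":5},{"translation":[0,0,17],"roll":0,"gripper":5}]'
```

```text
time: 33.93
position: [0.6256, 0.0016, 0.1155]
tool_rot: [0.655, 0.755, -0.001, -0.001]
ft_force: [0.0, -0.2, -3.7]
grip_width: 0.0158
grip_force: 50.0
```

```bash
python3 -m creep '[{"translation":[0,0,3],"roll":0,"gripper":5},{"translation":[0,0,6],"roll":0,"gripper":5},{"translation":[0,0,8],"roll":0,"gripper":5},{"translation":[0,0,9],"roll":0,"gripper":5},{"translation":[0,0,9],"roll":0,"gripper":5}]'
python3 -m creep '[{"translation":[0,0,0],"roll":0,"gripper":5},{"translation":[0,0,0],"roll":0,"gripper":5}]'
```

```text
time: 34.35
position: [0.6262, 0.0015, 0.1072]
tool_rot: [0.655, 0.755, -0.0, -0.0]
ft_force: [0.2, 0.1, -4.3]
grip_width: 0.0158
grip_force: 50.0
time: 34.52
position: [0.6265, 0.0014, 0.1077]
tool_rot: [0.655, 0.755, 0.0, 0.0]
ft_force: [0.8, -0.2, -4.0]
grip_width: 0.0156
grip_force: 50.0
```

```bash
python3 -m creep '[{"translation":[0,0,1],"roll":0,"gripper":5},{"translation":[0,0,2],"roll":0,"gripper":5},{"translation":[0,0,3],"roll":0,"gripper":5},{"translation":[0,0,3],"roll":0,"gripper":5}]'
python3 -m creep '[{"translation":[0,0,-1],"roll":0,"gripper":50},{"translation":[0,0,-1],"roll":0,"gripper":50},{"translation":[0,0,-1],"roll":0,"gripper":50},{"translation":[0,0,-1],"roll":0,"gripper":50},{"translation":[0,0,-1],"roll":0,"gripper":50}]'
python3 -m creep '[{"translation":[0,0,-30],"roll":0,"gripper":60},{"translation":[0,0,-70],"roll":0,"gripper":60},{"translation":[0,0,-110],"roll":0,"gripper":60},{"translation":[0,0,-150],"roll":0,"gripper":60},{"translation":[0,0,-150],"roll":0,"gripper":60}]'
python3 -m creep '[{"translation":[-40,0,-40],"roll":0,"gripper":0},{"translation":[-40,0,-40],"roll":0,"gripper":0},{"translation":[-40,0,-40],"roll":0,"gripper":0},{"translation":[-40,0,-40],"roll":0,"gripper":0}]'
python3 c.py w17.png cover plunger pot1
python3 - <<'E'
from h import *
np.set_printoptions(precision=4,suppress=True)
d=np.load('pics/w17.png.npz'); c=cam('wrist',{'position':d['p'],'tool_rot':d['r']}); im=cv2.imread('pics/w17.png')
ct=np.array([.6255,.0015,0]);ex=np.array([np.cos(np.radians(8.1)),np.sin(np.radians(8.1)),0]);ey=np.array([-ex[1],ex[0],0])
for sx,sy in ((-1,-1),(-1,1),(1,1),(1,-1)): print('pred corner',proj(c,ct+ex*.071*sx+ey*.127*sy+[0,0,.08]),'bench?')
for y in (.114,-.114): print('pred pin',proj(c,ct+ey*y+[0,0,.088]))
print('pred plunger',proj(c,ct+ey*.162+[0,0,.08]))
g=cv2.cvtColor(im,cv2.COLOR_BGR2GRAY); 
e=cv2.HoughCircles(cv2.medianBlur(g,3),cv2.HOUGH_GRADIENT,1,40,param1=100,param2=11,minRadius=3,maxRadius=9); print(e)
m=cv2.inRange(cv2.cvtColor(im,cv2.COLOR_BGR2HSV),(0,150,60),(6,255,255)); n,l,s,ce=cv2.connectedComponentsWithStats(m); print([(s[i],ce[i],atz(c,ce[i],.08)) for i in range(1,n) if s[i,4]>50])
h=((g<45)*255).astype(np.uint8); h[230:]=0
print([cv2.boundingRect(k) for k in cv2.findContours(h,0,2)[0] if cv2.contourArea(k)>80],'handle pred',proj(c,ct+[0,0,.114]))
for r in (60,120,190): # plate edges per row
    row=g[r].astype(int); j=np.where(abs(np.diff(row))>40)[0]; print(r,j)
E
```

```text
time: 34.85
position: [0.6266, 0.0014, 0.1062]
tool_rot: [0.655, 0.755, 0.0, 0.0]
ft_force: [-1.3, 0.5, 5.3]
grip_width: 0.0159
grip_force: 50.0
time: 35.27
position: [0.6265, 0.0014, 0.1055]
tool_rot: [0.655, 0.755, 0.0, 0.0]
ft_force: [0.2, -0.2, -0.2]
grip_width: 0.0414
grip_force: 0.0
time: 35.68
position: [0.6314, 0.0008, 0.2648]
tool_rot: [0.655, 0.755, 0.005, 0.008]
ft_force: [1.7, -0.3, 0.3]
grip_width: 0.0591
grip_force: 0.0
time: 36.02
position: [0.632, -0.0384, 0.2956]
tool_rot: [0.656, 0.755, 0.0, 0.0]
ft_force: [-1.1, -0.5, -1.1]
grip_width: 0.0407
grip_force: 0.0
36.0167 [ 0.632  -0.0384  0.2956] [0.6559 0.7549 0.0004 0.0001] 0.040706320209559145 [-0.2372  0.486   1.348   0.0007  1.307  -0.3774]
cover [([195.0, 28.0, 122.0, 201.0], 0.86)]
plunger [([244.0, 0.0, 20.0, 10.0], 0.44)]
pot1 [([57.0, 3.0, 20.0, -1.0], 0.49)]
pred corner [203.2682 227.2406] bench?
pred corner [190.7075  26.2072] bench?
pred corner [313.9924  26.0515] bench?
pred corner [302.2932 227.0877] bench?
pred pin [252.3642  37.2313]
pred pin [252.7592 221.1322]
pred plunger [252.2791  -9.5638]
[[[252.5  37.5   5.2]
  [439.5 295.5   6.2]]]
[(array([241,   0,  23,   9, 153], dtype=int32), array([252.3007,   3.2941]), array([0.6044, 0.1497, 0.08  ]))]
[(247, 111, 13, 59)] handle pred [252.54   141.1404]
60 [ 34 138 193 313]
120 [ 90  93  99 209 210 242 246 260 288 309 496 497]
190 [468 469]
```

Cover seats where the model predicts (pin (252,37), handle (253,140), edges within 2 px). Now the plunger.

```bash
python3 e.py 0.6028 0.162 0.13 8.1
```

```text
[ 0.6309 -0.037   0.2937] yaw_y 8.15 (array([200.7,   0.9, 164. ]), np.float64(0.0522633438586837))
```

```bash
python3 -m creep '[{"translation":[200,1,40],"roll":0,"gripper":0},{"translation":[200,1,40],"roll":0,"gripper":0},{"translation":[200,1,40],"roll":0,"gripper":0},{"translation":[200,1,40],"roll":0,"gripper":0},{"translation":[200,1,40],"roll":0,"gripper":0}]' >/dev/null
python3 -m creep '[{"translation":[1,0,40],"roll":0,"gripper":0},{"translation":[1,0,80],"roll":0,"gripper":0},{"translation":[1,0,124],"roll":0,"gripper":0},{"translation":[1,0,124],"roll":0,"gripper":0},{"translation":[1,0,124],"roll":0,"gripper":0}]'
python3 e.py 0.6028 0.162 0.099 8.1
python3 - <<'E'
from h import *
s=cam('scene')
im=viewer.camera('scene'); m=cv2.inRange(cv2.cvtColor(im,cv2.COLOR_BGR2HSV),(0,150,80),(6,255,255)); n,l,st,c=cv2.connectedComponentsWithStats(m); print([(st[i],c[i]) for i in range(1,n) if st[i,4]>20], 'tip',proj(s,obs()['position']-[0,0,.019]))
E
```

```text
time: 37.05
position: [0.6017, 0.1614, 0.1282]
tool_rot: [0.655, 0.756, -0.003, -0.003]
ft_force: [-0.4, -0.5, 0.9]
grip_width: 0.0001
grip_force: 0.0
[0.6017 0.1614 0.1282] yaw_y 8.15 (array([ 0.4,  1.4, 29.2]), np.float64(0.05430507435248444))
[(array([237, 241,  11,  12, 100], dtype=int32), array([241.96, 246.4 ]))] tip [240.1677052  237.73325743]
```

```bash
python3 -m creep '[{"translation":[0,1,15],"roll":0,"gripper":0},{"translation":[0,1,25],"roll":0,"gripper":0},{"translation":[0,1,32],"roll":0,"gripper":0},{"translation":[0,1,36],"roll":0,"gripper":0},{"translation":[0,1,36],"roll":0,"gripper":0}]'
python3 -m creep '[{"translation":[0,0,4],"roll":0,"gripper":0},{"translation":[0,0,8],"roll":0,"gripper":0},{"translation":[0,0,9],"roll":0,"gripper":0},{"translation":[0,0,9],"roll":0,"gripper":0}]'
```

```text
time: 37.52
position: [0.6076, 0.1612, 0.0972]
tool_rot: [0.656, 0.755, 0.002, 0.002]
ft_force: [0.8, 0.3, 6.1]
grip_width: 0.0003
grip_force: 3.1
time: 37.85
position: [0.6077, 0.1612, 0.0913]
tool_rot: [0.655, 0.755, 0.002, 0.002]
ft_force: [-2.7, 0.2, 18.8]
grip_width: 0.0008
grip_force: 9.0
```

```bash
python3 -m creep '[{"translation":[0,0,2],"roll":0,"gripper":0},{"translation":[0,0,2],"roll":0,"gripper":0},{"translation":[0,0,2],"roll":0,"gripper":0},{"translation":[0,0,2],"roll":0,"gripper":0},{"translation":[0,0,2],"roll":0,"gripper":0}]'
python3 - <<'E'
from h import *
im=viewer.camera('scene'); m=cv2.inRange(cv2.cvtColor(im,cv2.COLOR_BGR2HSV),(0,150,80),(6,255,255)); n,l,st,c=cv2.connectedComponentsWithStats(m); print([(st[i],c[i]) for i in range(1,n) if st[i,4]>20])
s=cam('scene'); print([proj(s,[.6028,.162,z]) for z in (.08,.066)])
E
python3 -m creep '[{"translation":[0,0,0],"roll":0,"gripper":0},{"translation":[0,0,0],"roll":0,"gripper":0},{"translation":[0,0,0],"roll":0,"gripper":0},{"translation":[0,0,0],"roll":0,"gripper":0},{"translation":[0,0,0],"roll":0,"gripper":0}]'
```

```text
time: 38.27
position: [0.6078, 0.1612, 0.0911]
tool_rot: [0.655, 0.755, 0.002, 0.002]
ft_force: [-4.8, -0.3, 27.0]
grip_width: 0.0003
grip_force: 13.7
[]
[array([241.49768715, 245.47076374]), array([241.77795064, 248.76100774])]
time: 38.73
position: [0.6077, 0.1612, 0.0911]
tool_rot: [0.655, 0.755, 0.002, 0.002]
ft_force: [-5.8, -1.3, 27.6]
grip_width: 0.0005
grip_force: 13.6
```

```bash
for i in 1 2 3 4 5; do :; done
python3 -m creep '[{"translation":[0,0,-9],"roll":0,"gripper":0},{"translation":[0,0,-9],"roll":0,"gripper":0},{"translation":[0,0,-9],"roll":0,"gripper":0}]' | sed -n '2p;4p'
python3 -m creep '[{"translation":[0,0,-3],"roll":0,"gripper":0},{"translation":[0,0,-3],"roll":0,"gripper":0},{"translation":[0,0,-3],"roll":0,"gripper":0}]' | sed -n '2p;4p'
python3 -m creep '[{"translation":[0,0,-3],"roll":0,"gripper":0},{"translation":[0,0,-3],"roll":0,"gripper":0},{"translation":[0,0,-3],"roll":0,"gripper":0}]' | sed -n '2p;4p'
python3 -m creep '[{"translation":[0,0,-3],"roll":0,"gripper":0},{"translation":[0,0,-3],"roll":0,"gripper":0},{"translation":[0,0,-3],"roll":0,"gripper":0}]' | sed -n '2p;4p'
python3 -m creep '[{"translation":[0,0,-3],"roll":0,"gripper":0},{"translation":[0,0,-3],"roll":0,"gripper":0},{"translation":[0,0,-3],"roll":0,"gripper":0}]' | sed -n '2p;4p'
python3 -m creep '[{"translation":[0,0,-3],"roll":0,"gripper":0},{"translation":[0,0,-3],"roll":0,"gripper":0},{"translation":[0,0,-3],"roll":0,"gripper":0}]' | sed -n '2p;4p'
```

```text
position: [0.6077, 0.1612, 0.0969]
ft_force: [0.5, -0.1, 7.3]
position: [0.6078, 0.1612, 0.0992]
ft_force: [0.6, -0.4, 5.5]
position: [0.6077, 0.1612, 0.1013]
ft_force: [2.4, 0.1, 4.3]
position: [0.6061, 0.161, 0.1029]
ft_force: [2.8, 1.6, 3.8]
position: [0.6047, 0.161, 0.1051]
ft_force: [-0.0, -0.1, 3.0]
position: [0.6045, 0.1611, 0.1079]
ft_force: [0.7, -0.2, 0.1]
```

The force curve (3 N first contact at about 0.105, stop at 0.091) confirms the full 14 mm stroke, held about 1 s. Retreat and check the result.

```bash
python3 -m creep '[{"translation":[0,0,-40],"roll":0,"gripper":0},{"translation":[0,0,-80],"roll":0,"gripper":0},{"translation":[0,0,-120],"roll":0,"gripper":0},{"translation":[0,0,-160],"roll":0,"gripper":0},{"translation":[0,0,-180],"roll":0,"gripper":0}]' >/dev/null
python3 -m creep '[{"translation":[-180,-60,0],"roll":0,"gripper":0},{"translation":[-180,-60,0],"roll":0,"gripper":0},{"translation":[-180,-60,0],"roll":0,"gripper":0},{"translation":[-180,-60,0],"roll":0,"gripper":0},{"translation":[-180,-60,0],"roll":0,"gripper":0}]'
python3 -m creep '[{"translation":[0,0,0],"roll":0,"gripper":0},{"translation":[0,0,0],"roll":0,"gripper":0},{"translation":[0,0,0],"roll":0,"gripper":0}]' >/dev/null
python3 - <<'E'
from h import *
im=viewer.camera('scene'); s=cam('scene'); old=cv2.imread('pics/scene0.png'); s5=cv2.imread('pics/s5.png')
for a in (old,im):
    h=cv2.cvtColor(a,cv2.COLOR_BGR2HSV)
    for lo,hi in (((0,150,80),(6,255,255)),((45,80,60),(80,255,255)),((20,110,60),(35,255,255))):
        m=cv2.inRange(h,lo,hi); n,l,st,c=cv2.connectedComponentsWithStats(m); print([(st[i].tolist(),c[i].round(1).tolist()) for i in range(1,n) if st[i,4]>40])
m=cv2.inRange(cv2.cvtColor(s5,cv2.COLOR_BGR2HSV),(45,80,60),(80,255,255));print('s5 green',cv2.connectedComponentsWithStats(m)[2:])
b=(slice(165,262),slice(160,260)); print('cover region diff vs start',np.abs(im[b].astype(int)-old[b]).mean())
for t in ('cover','stand','carrier','dropper','slidebox','mouse'): print(t,[(np.round(d['bbox']).tolist(),round(d['p'],2)) for d in viewer.recognise('scene',t)][:2])
E
```

```text
time: 41.07
position: [0.5699, -0.029, 0.288]
tool_rot: [0.656, 0.755, -0.001, -0.001]
ft_force: [0.4, 1.2, 0.1]
grip_width: 0.0003
grip_force: 0.0
[([236, 240, 12, 12, 100], [241.6, 245.3])]
[]
[([261, 204, 14, 13, 152], [267.6, 210.0]), ([289, 223, 15, 14, 168], [295.8, 229.6]), ([163, 367, 35, 17, 326], [182.1, 377.5])]
[([236, 240, 13, 13, 110], [241.6, 245.7])]
[([323, 252, 40, 54, 281], [345.1, 274.8])]
[([163, 367, 35, 17, 326], [182.1, 377.5])]
s5 green (array([[     0,      0,    512,    384, 196320],
       [   323,    252,     40,     54,    286],
       [   318,    264,      1,      1,      1],
       [   320,    264,      1,      1,      1]], dtype=int32), array([[255.36854625, 191.37753667],
       [345.29020979, 275.05594406],
       [318.        , 264.        ],
       [320.        , 264.        ]]))
cover region diff vs start 21.904879725085912
cover [([164.0, 173.0, 89.0, 79.0], 0.79), ([142.0, 163.0, 20.0, 33.0], 0.21)]
stand [([275.0, 254.0, 93.0, 116.0], 0.76)]
carrier [([308.0, 251.0, 66.0, 68.0], 0.6)]
dropper [([305.0, 250.0, 66.0, 68.0], 0.72), ([143.0, 158.0, 18.0, 40.0], 0.65)]
slidebox [([259.0, 118.0, 30.0, 32.0], 0.61)]
mouse [([350.0, 229.0, 42.0, 31.0], 0.76), ([257.0, 120.0, 32.0, 27.0], 0.69)]
```

```bash
python3 -c "
from rig import hand_in; print(hand_in())"
```

```text
the job is handed in; nothing more can be done
None
```

I handed the job in after about 41 s of the 210 s, and every step checked out in the camera and force readings (no verdict came back): cover back on both pins, carrier hanging on both prongs, both pots (only two were present) upright in the box, plunger pushed its full stroke for about a second and back up, and the bottle, slide box and mouse undisturbed.

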